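# Clear the blanks from a parts tote, then tip its nuts into one corner

### The job

Sort out the plywood tote: lift out the two red acrylic blanks that lie in it and set them down, without dropping them, squarely on the pile of blanks on the pine board. With the blanks out of the way, take hold of the tote by a wall and tip it about 35 degrees, down towards its yellow-painted corner, until all four steel nuts have slid together into that corner, ready for me to pick out. Finish while still holding the tote tipped like that (its low corner may rest on the bench, but it leans on nothing else), and leave the pile and the other things on the bench where they stand.

Things in the scene. Friction and masses are not known exactly. Their poses are not given: they have to be found in the camera images.
- tote: open plywood tote, 240 (x) x 190 (y) x 50 mm high outside, walls 12 mm thick, white floor 6 mm thick (inside x -108 to 108, y -83 to 83 mm), 0.5 kg, loose on the bench; origin at the centre of its underside, z up. Its -x -y corner is painted yellow and points more or less towards the robot. The floor is slick (nuts on it: friction about 0.2).
- tote_corner (a point): inner corner of the tote at floor level, in its yellow-painted corner, at (-108, -83, 6) mm in the tote's frame, same axes
- tote_wall (a point): middle of the top edge of the +x wall of the tote (a bare wall, away from the yellow corner), at (114, 0, 50) mm in its frame, same axes. This 12 mm wall can be pinched from above anywhere along its top, the fingers closing along the tote's x; inside it 30 mm of floor are free of nuts.
- blank_1_mid (a point): red acrylic blank, a plain plate 100 x 60 x 10 mm, about 70 g, rounded edges; point at its centre (half-way up), x along its 100 mm side, y along its 60 mm side, z up. It lies on the pine board, the lower one of the pile there.
- blank_2_mid (a point): red acrylic blank, a plain plate 100 x 60 x 10 mm, about 70 g, rounded edges; point at its centre (half-way up), x along its 100 mm side, y along its 60 mm side, z up. It lies on blank 1, the top of the pile on the board, its centre 34 mm above the bench.
- blank_3_mid (a point): red acrylic blank, a plain plate 100 x 60 x 10 mm, about 70 g, rounded edges; point at its centre (half-way up), x along its 100 mm side, y along its 60 mm side, z up. It lies on the tote's floor, its long side roughly along the tote's y, centred about 38 mm to the -x side of the middle; the floor within 25 mm of its long sides is free of nuts.
- blank_4_mid (a point): red acrylic blank, a plain plate 100 x 60 x 10 mm, about 70 g, rounded edges; point at its centre (half-way up), x along its 100 mm side, y along its 60 mm side, z up. It lies in the tote on top of blank 3, a little askew (within 5 mm and 0.06 rad): take it first.
- nut_1_mid (a point): one of four M12 steel hex nuts, 19 mm across flats, 10 mm high, 17 g, lying flat and loose on the floor of the tote, in its +x half; point at its centre, z along its bore
- nut_2_mid (a point): one of four M12 steel hex nuts, 19 mm across flats, 10 mm high, 17 g, lying flat and loose on the floor of the tote, in its +x half; point at its centre, z along its bore
- nut_3_mid (a point): one of four M12 steel hex nuts, 19 mm across flats, 10 mm high, 17 g, lying flat and loose on the floor of the tote, in its +x half; point at its centre, z along its bore
- nut_4_mid (a point): one of four M12 steel hex nuts, 19 mm across flats, 10 mm high, 17 g, lying flat and loose on the floor of the tote, in its +x half; point at its centre, z along its bore
- board: pine board 320 x 150 x 19 mm lying fixed on the bench beside the tote, to its left or right; origin at the centre of its underside, x along its length
- tape_roll: roll of yellow masking tape lying flat, 100 mm across, 25 mm high, beyond the tote and the board; origin under its centre. Leave it alone.
- spray_bottle: small pink spray bottle with white pump, 38 mm across, 111 mm high; origin under its centre. Leave it alone.
- paint_bottle: small red paint bottle with black cap, 34 mm across, 75 mm high; origin under its centre. Leave it alone.
- tub: white screw-top tub, 84 mm across, 70 mm high; origin under its centre. Leave it alone.
- try_square: try square lying flat, dark wooden stock 115 mm and steel blade 150 mm, 18 mm high; origin under its middle. Leave it alone.
Not all that is in view belongs to the job. What is shaped like the part that bears blank_4_mid but black, pink or turquoise is not meant.

How it is judged:
On the way:
1. both blanks from the tote lie flat and released on the pile on the board, square with it (within 10 mm and 0.12 rad of blank 2) (horizontal distance between each of blank_3_mid, blank_4_mid and blank_2_mid below 0.01 m and angle between the x axis of each of blank_3_mid, blank_4_mid and the x axis of blank_2_mid, either way round below 0.12 rad and angle between each of blank_3_mid, blank_4_mid's own z axis and vertical below 0.05 rad and height (world z) of blank_3_mid between 0.04 and 0.058 m and contact force between the fingers and blank_3 below 0.1 N and linear speed of each of blank_3, blank_4 below 0.03 m/s and height (world z) of blank_4_mid between 0.04 and 0.058 m and contact force between the fingers and blank_4 below 0.1 N and distance of each of blank_1_mid, blank_2_mid from where it was at the start of the episode below 0.03 m and horizontal distance between blank_1_mid and blank_2_mid below 0.012 m), for 0.2 s.
At the end, for the whole second after the job is handed in: Fingers hold the tote (over 3 N) at rest, tilted 25 to 50 degrees, its +x and +y sides each raised over 10 degrees, against no other listed thing; all four nuts at rest in it within 90 mm of the inner yellow corner; all four blanks in one pile on the board, within 10 mm and 0.12 rad (all of step 1 and angle between tote's own z axis and vertical between 0.436 and 0.873 rad and angle between tote's own x axis and vertical below 1.396 rad and angle between tote's own y axis and vertical below 1.396 rad and contact force between the fingers and tote above 3 N and linear speed of each of tote, nut_1, nut_2, nut_3, nut_4 below 0.03 m/s and distance between each of nut_1_mid, nut_2_mid, nut_3_mid, nut_4_mid and tote_corner below 0.09 m and x of each of nut_1_mid, nut_2_mid, nut_3_mid, nut_4_mid in the frame of tote above -0.108 m and y of each of nut_1_mid, nut_2_mid, nut_3_mid, nut_4_mid in the frame of tote above -0.083 m and z of each of nut_1_mid, nut_2_mid, nut_3_mid, nut_4_mid in the frame of tote above 0.005 m and contact force between tote and tape_roll below 0.3 N and contact force between tote and spray_bottle below 0.3 N and contact force between tote and paint_bottle below 0.3 N and contact force between tote and tub below 0.3 N and contact force between tote and try_square below 0.3 N and contact force between tote and board below 0.3 N); the arm keeps its last pose, push and grip.
It fails at once if another thing on the bench is shifted by more than 25 mm (distance of any of tape_roll, spray_bottle, paint_bottle, tub, try_square from where it was at the start of the episode above 0.025 m).
It fails at once if a blank is dropped or flung (faster than 0.8 m/s while not in the fingers) ((linear speed of blank_3 above 0.8 m/s and contact force between the fingers and blank_3 below 0.1 N) or (linear speed of blank_4 above 0.8 m/s and contact force between the fingers and blank_4 below 0.1 N)).
It also fails if it takes over 72 s, if anything falls off the work surface, if the arm or the gripper's body presses on something with over 40 N, if the wrist force passes 120 N, or if a joint passes its speed limit or range.

### The arm

A 6-joint arm with a two-finger parallel gripper is mounted at the origin on the work surface. World frame = base frame: x ahead of the robot, y to its left, z up, the work surface at z = 0. Lengths are in m, angles in rad, forces in N, time in s.
With the tool pointing down it reaches from about 0.25 to 0.725 m from the base axis. Payload 9.7 kg.
Tool frame: the origin (TCP) lies on the centre line of the jaws, within the pads' length; the fingertips stand 22 mm ahead of it and the grasp point (between the pads) lies 3 mm ahead of it; x points along the fingers, z is the direction in which the jaws open and shut, and the axes are right-handed (so a half turn about x gives the same grasp; the last joint's range is limited). The gripper opens to 85 mm and grips with 20 to 120 N. Pads are 22 mm wide; open, the fingers measure 114 mm over their backs; the gripper's body (76 mm by 85 mm) begins 54 mm behind the grasp point. The pads swing forward as they close: fully open they stand 13 mm farther back than shut.
Start: joints at [-1.247, 0.087, 0.176, 1.66, 0, 1.571], TCP at [0.175, -0.521, 0.253] pointing down, gripper open.
Joint ranges: [-3.13, 3.13], [-0.85, 1.81], [-1.15, 1.24], [-2.2, 2.28], [-1.44, 1.52], [-3.14, 3.14]. Speed limits (rad/s): [2.22, 2.22, 2.57, 3.14, 3.14, 3.14].

### API

Orientations are given as a unit quaternion [x, y, z, w].
In Python, from cell import ctrl gives the robot as it stands.
- The arm moves only by the tool arm_command, never from a script. Its argument "motion" is a list that holds one entry, the list of rows, each a list of 5 numbers: the gripper command: -1 is shut, 1 is fully open, values between are in proportion, then the shift along the world's x, y, z in units of 12 cm (1.0 is 12 cm), then the turn about the world's z in units of 90 degrees (1.0 is 90 degrees). In form: [[[fingers, x, y, z, yaw], ...]]. A call has 1 to 20 rows; each row shifts and turns the pose as measured when the row begins; what a row does not reach is not made up. A row lasts 1/8 s, in which the tool goes at most 62.5 mm and 10.7 degrees, less where a joint would pass 70% of its speed; a pose out of reach is approached as far as the arm can. A call with a number of a shift or a turn outside -1 to 1 is refused whole. A call with a gripper value outside its range is refused whole. The fingers move at their own pace and stop on an object; the grip force is fixed at half the most. Time passes only in rows, so rows that do not move let the fingers close. It gives the time, the measured TCP pose, the force and the opening at its end, in the units of the state.
- ctrl.state(): the state, without advancing time (a new reading comes with each control period).
- ctrl.snapshot(name): name is "side" or "top" or "wrist"; returns a dict with "image" (400x640x3 uint8, blue, green, red), "range_z" (400x640 float32, m along the optical axis (not along the pixel's ray), 0 where there is no reading), "fx", "fy", "cx", "cy" (pixels), "world_to_cam" (4x4, takes a point from world to camera coordinates). Camera axes: x right, y down, z forward; pixel columns grow to the right and rows downward; lengths in m; the calibration is good to about 2 mm. A picture is of the moment at which its call begins.
- ctrl.sign_off(): hands the job in, once; it reports no verdict.
The state is a dict: "time": time; "qpos": joint angles; "qd": joint speeds; "tau": joint torques, N m; "ee_pos": TCP position; "tool_rot": TCP orientation; "ft_force": force on the tool from outside, world axes, zero at the start; "wrist_torque": the same for the moment, N m; "opening": opening from 0.0 (shut) to 1.0 (fully open).
Only numpy, scipy, OpenCV 4.12 (cv2) and the standard library are available. Lean on these libraries where they do the work, as an engineer would, in place of code of your own. Each camera call takes 0.05 s, during which the arm holds its last target.

## Working session

There is one attempt and no reset: what is moved stays moved. The work goes in short steps, Python scripts to look and compute and a tool call to move; the robot and the scene stay as the last step left them, time stands still between calls to the robot, and variables do not carry over. Pictures are saved under pics/ and viewed, and the job is handed in when it is done.

Besides the shell and the picture viewer there is one more tool, called after "Request:" as name(argument=value, ...) on one line, values as JSON. arm_command: Moves the arm, as the interface text tells. Shifts and turns lie within -1 to 1; 1 stands for 12 cm of shift or 90 degrees of turn. Its arguments: {"type":"object","properties":{"motion":{"type":"array","items":{"type":"array","items":{"type":"array","items":{"type":"number","minimum":-1,"maximum":1}}}}},"required":["motion"]}

```bash
ls; mkdir -p pics; python3 - <<'E'
from cell import ctrl
import cv2
print(ctrl.state())
for n in ("side","top","wrist"):
    s=ctrl.snapshot(n); cv2.imwrite(f"pics/a_{n}.png",s["image"]); print(n,s["fx"],s["cx"],s["cy"],s["world_to_cam"].round(3).tolist())
E
```

```text
pics
{'time': 0.0, 'qpos': array([-1.24699290e+00,  8.74624832e-02,  1.75118197e-01,  1.65980853e+00,
        6.85520571e-06,  1.57079983e+00]), 'qd': array([-0.00033739,  0.00058005,  0.00068443,  0.00052474, -0.00263341,
       -0.00116724]), 'tau': array([ 2.94137899e-03, -5.20390785e+01,  4.64808333e+01,  1.62711809e-02,
        3.01927366e-05,  1.83520228e-05]), 'ee_pos': array([ 0.17493142, -0.52121944,  0.25257355]), 'tool_rot': array([ 0.41314649,  0.57444601, -0.41258251,  0.57367014]), 'ft_force': array([ 0.08630133,  0.46091037, -1.44849327]), 'wrist_torque': array([-0.00843149,  0.02606301, -0.00357682]), 'opening': 1.0010557690612283}
side 496.7242732410979 311.3586306934983 197.75070133397125 [[-0.985, -0.172, -0.012, 0.525], [-0.086, 0.548, -0.832, 0.094], [0.15, -0.819, -0.555, 1.304], [0.0, 0.0, 0.0, 1.0]]
top 476.9425903556704 321.6975176369753 195.5510568334961 [[0.015, -1.0, 0.021, -0.014], [-0.989, -0.018, -0.144, 0.536], [0.144, -0.018, -0.989, 1.316], [0.0, 0.0, 0.0, 1.0]]
wrist 300.5473337714069 321.2354340776743 203.52973870265404 [[0.319, -0.948, -0.002, -0.55], [-0.899, -0.303, 0.316, -0.041], [-0.3, -0.099, -0.949, 0.379], [0.0, 0.0, 0.0, 1.0]]
```

View pics/a_top.png

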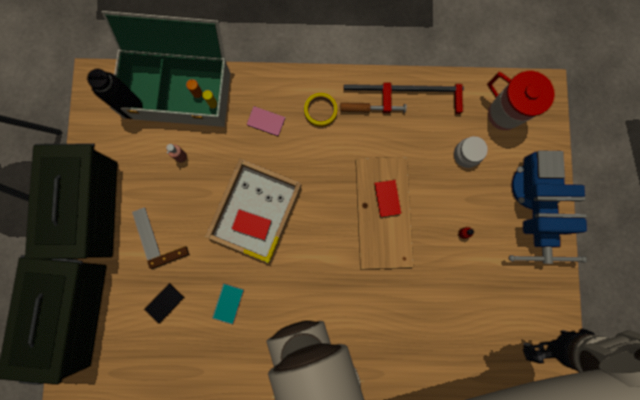

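View pics/a_side.png

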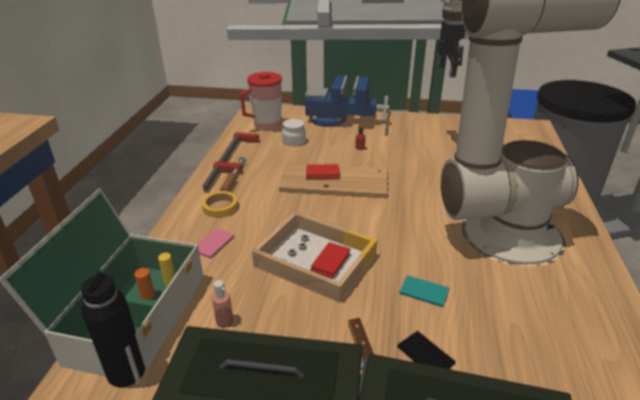

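View pics/a_wrist.png

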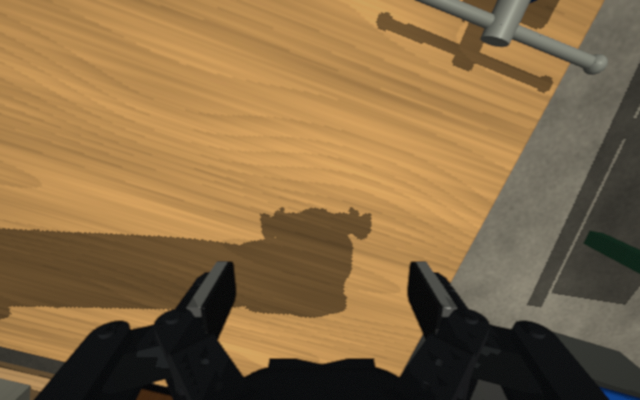

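```bash
cat > h.py <<'E'
import numpy as np, cv2
from cell import ctrl
from scipy.spatial.transform import Rotation as R
def ray(s,u,v,z):
    T=s["world_to_cam"]; Rm=T[:3,:3]; c=-Rm.T@T[:3,3]
    uv=np.atleast_2d(np.c_[u,v]).astype(float)
    d=np.c_[(uv[:,0]-s["cx"])/s["fx"],(uv[:,1]-s["cy"])/s["fy"],np.ones(len(uv))]@Rm
    return c+d*((z-c[2])/d[:,2])[:,None]
def pts(s,mask):
    v,u=np.nonzero(mask&(s["range_z"]>0)); Z=s["range_z"][v,u]
    p=np.c_[(u-s["cx"])/s["fx"]*Z,(v-s["cy"])/s["fy"]*Z,Z]
    T=s["world_to_cam"]; return (p-T[:3,3])@T[:3,:3]
def proj(s,P):
    T=s["world_to_cam"]; p=np.atleast_2d(P)@T[:3,:3].T+T[:3,3]
    return np.c_[p[:,0]/p[:,2]*s["fx"]+s["cx"],p[:,1]/p[:,2]*s["fy"]+s["cy"]]
def red(s):
    h=cv2.cvtColor(s["image"],cv2.COLOR_BGR2HSV)
    return (((h[...,0]<8)|(h[...,0]>172))&(h[...,1]>150)&(h[...,2]>60))
def rect(s,c,z):
    w=ray(s,c[:,0,0],c[:,0,1],z)[:,:2].astype(np.float32)
    r=cv2.minAreaRect(w*1000)
    (cx,cy),(a,b),ang=r
    if a<b: a,b,ang=b,a,ang+90
    return cx/1000,cy/1000,a,b,(ang+90)%180-90
def comps(s,m,amin=100):
    cs,_=cv2.findContours(m.astype(np.uint8),cv2.RETR_EXTERNAL,cv2.CHAIN_APPROX_NONE)
    return [c for c in cs if cv2.contourArea(c)>amin]
def st():
    s=ctrl.state(); r=R.from_quat(s["tool_rot"]).as_matrix()
    print("t",s["time"].__round__(2),"p",s["ee_pos"].round(4),"x",r[:,0].round(3),"z",r[:,2].round(3),"F",s["ft_force"].round(1),"op",round(s["opening"],3),"q",s["qpos"].round(3)); return s
E
python3 - <<'E'
from h import *
st()
s=ctrl.snapshot("top")
for c in comps(s,red(s)):
    m=np.zeros((400,640),np.uint8); cv2.drawContours(m,[c],-1,1,-1); p=pts(s,cv2.erode(m,np.ones((3,3)))>0)
    z=np.median(p[:,2]); print(c.mean((0,1)).round(0),"z",z.round(4),"rect@z",np.round(rect(s,c,z),3))
im=s["image"]
# tote yellow region & crop enlarged
cv2.imwrite("pics/a_crop.png",cv2.resize(im[140:290,190:430],None,fx=3.3,fy=3.3,interpolation=cv2.INTER_CUBIC))
p=pts(s,np.ones((400,640),bool)); 
k=(p[:,2]>0.035)&(p[:,2]<0.07)&(p[:,0]>0.25)&(p[:,0]<0.75)&(p[:,1]>-0.0)&(p[:,1]<0.35)
q=p[k]; print(len(q), np.median(q[:,2]))
r=cv2.minAreaRect((q[:,:2]*1000).astype(np.float32)); print(r, cv2.boxPoints(r))
E
```

```text
t 0.15 p [ 0.175  -0.5213  0.2527] x [-0.     0.001 -1.   ] z [ 0.318 -0.948 -0.001] F [-0.   0.3 -0.4] op 0.999 q [-1.247  0.087  0.175  1.66   0.     1.571]
[251. 225.] z 0.0272 rect@z [ 0.452  0.193 98.242 58.004 72.535]
[387. 198.] z 0.0404 rect@z [  0.533  -0.192 100.159  61.321   9.525]
[459.  98.] z 0.0308 rect@z [ 0.838 -0.407 86.594 20.919 -1.574]
[387.  97.] z 0.0315 rect@z [ 0.837 -0.192 83.776 26.72  -0.335]
[526.  90.] z 0.1879 rect@z [  0.808  -0.545 142.838 124.143  22.24 ]
1499 0.050849917160249135
((557.7283325195312, 240.10105895996094), (338.0224609375, 323.8883056640625), 68.96808624267578) [[345.9167   140.46904 ]
 [648.22784   24.229446]
 [769.54     339.7331  ]
 [467.22882  455.97266 ]]
```

View pics/a_crop.png

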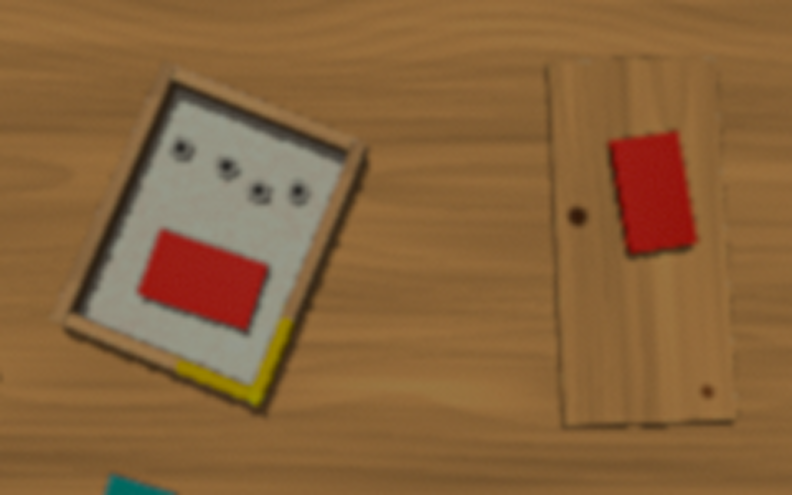

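```bash
python3 - <<'E'
from h import *
s=ctrl.snapshot("top")
p=pts(s,np.ones((400,640),bool))
k=(p[:,2]>0.04)&(p[:,2]<0.06)&(p[:,0]>0.3)&(p[:,0]<0.65)&(p[:,1]>0.0)&(p[:,1]<0.33)
lab=np.zeros((400,640),np.uint8)
rz=s["range_z"]; v,u=np.nonzero(rz>0); lab[v[k],u[k]]=255
n,l,stt,cen=cv2.connectedComponentsWithStats(lab); i=1+stt[1:,4].argmax(); print(stt[i])
q=p[(l[v,u]==i)]; r=cv2.minAreaRect((q[:,:2]*1000).astype(np.float32)); print(r, cv2.boxPoints(r).round(0).tolist(),np.median(q[:,2]))
h=cv2.cvtColor(s["image"],cv2.COLOR_BGR2HSV); ym=(h[...,0]>22)&(h[...,0]<35)&(h[...,1]>190)&(h[...,2]>110)
for c in comps(s,ym,20): print("yellow",c.mean((0,1)),ray(s,*c.mean((0,1)),0.05))
# finger wrist
w=ctrl.snapshot("wrist"); q=pts(w,(w["range_z"]>0)&(w["range_z"]<0.3)); e=ctrl.state(); rm=R.from_quat(e["tool_rot"]).as_matrix(); t=(q-e["ee_pos"])@rm
for sgn in(1,-1):
    a=t[(t[:,2]*sgn>0.02)&(abs(t[:,1])<0.02)]; print("tipmax",a[:,0].max(), np.sort(a[:,0])[-20:].round(4)[::5], "z inner",abs(a[a[:,0]>0]).min(0), "y range",a[a[:,0]>0][:,1].min(),a[a[:,0]>0][:,1].max(), "zmax",abs(a[a[:,0]>0][:,2]).max())
E
```

```text
[ 205  159   96  104 1361]
((492.9109802246094, 186.75234985351562), (191.69737243652344, 241.1455535888672), 68.97877502441406) [[346.0, 141.0], [571.0, 54.0], [640.0, 233.0], [415.0, 319.0]] 0.05105343491576267
yellow [263.53684211 251.29473684] [[0.37613814 0.15335312 0.05      ]]
yellow [320.1        108.37777778] [[0.78971367 0.00341051 0.05      ]]
yellow [207.13043478  94.30434783] [[0.82474955 0.33091502 0.05      ]]
tipmax 0.010695952431039532 [0.0093 0.0094 0.0097 0.0102] z inner [1.69047485e-05 5.30688826e-05 4.24960297e-02] y range -0.010588636044115137 0.012316685753043252 zmax 0.05594736114336543
tipmax 0.01053763946155446 [0.0091 0.0096 0.0099 0.0102] z inner [2.36662889e-05 1.09671026e-05 4.20330452e-02] y range -0.010415064284551283 0.012206704221945324 zmax 0.05562091365029524
```

Request:
arm_command(motion=[[[1,0.18,0.45,0,0.046],[1,0.18,0.45,0,0.046],[1,0.18,0.45,0,0.046],[1,0.18,0.45,0,0.046],[1,0.18,0.45,0,0.046],[1,0.18,0.45,0,0.046],[1,0.18,0.45,0,0.046],[1,0.18,0.45,0,0.046],[1,0.18,0.45,0,0.046],[1,0.18,0.45,0,0.046],[1,0.18,0.45,0,0.046],[1,0.18,0.45,0,0.046],[1,0.18,0.45,0,0.046]]])

```text
time: 1.92
ee_pos: [0.4583, 0.2016, 0.2522]
tool_rot: [0.101, 0.698, -0.099, 0.702]
ft_force: [0.6, -1.8, 1.7]
opening: 1.0
```

```bash
python3 - <<'E'
from h import *
s=st(); r=R.from_quat(s["tool_rot"]).as_matrix(); print("zang",np.degrees(np.arctan2(r[1,2],r[0,2])))
w=ctrl.snapshot("wrist"); cv2.imwrite("pics/b_wrist.png",w["image"])
for c in comps(w,red(w),800): 
    m=np.zeros((400,640),np.uint8); cv2.drawContours(m,[c],-1,1,-1); p=pts(w,cv2.erode(m,np.ones((3,3)))>0)
    print(c.mean((0,1)),np.median(p[:,2]),np.round(rect(w,c,np.median(p[:,2])),3))
E
```

```text
t 1.93 p [0.4583 0.2016 0.2522] x [ 0.006  0.002 -1.   ] z [ 0.96  -0.28   0.005] F [ 0.6 -1.8  1.7] op 1.0 q [ 0.414 -0.038  0.047  1.649 -0.     2.269]
zang -16.234039111915667
[317.05691057 175.20731707] 0.024633471891105662 [ 0.455  0.202 95.355 59.603 72.705]
```

View pics/b_wrist.png

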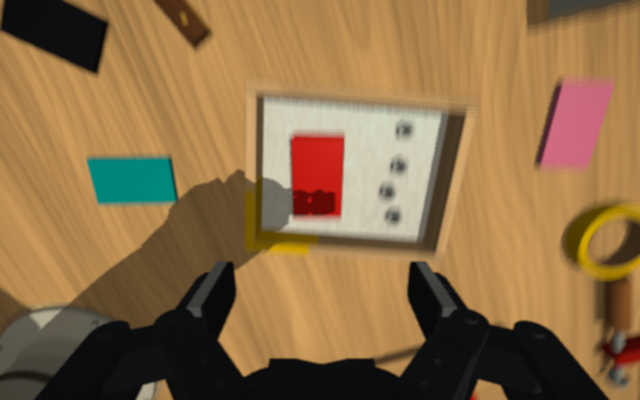

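```bash
sed -i 's/\[...,2\]>60))/[...,2]>25))/' h.py; cat > look.py <<'E'
from h import *
import sys
s=st(); r=R.from_quat(s["tool_rot"]).as_matrix(); print("zang",np.degrees(np.arctan2(r[1,2],r[0,2])))
n=sys.argv[1]
for cam in sys.argv[2:]:
    w=ctrl.snapshot(cam); cv2.imwrite(f"pics/{n}_{cam}.png",w["image"])
    for c in comps(w,red(w),200):
        m=np.zeros((400,640),np.uint8); cv2.drawContours(m,[c],-1,1,-1); p=pts(w,cv2.erode(m,np.ones((3,3)))>0); z=np.median(p[:,2])
        if 0<z<0.08: print(cam,c.mean((0,1)).round(0),z.round(4),np.round(rect(w,c,z),3), p[:,:2].mean(0).round(4))
E
python3 look.py b2 wrist top
```

```text
t 1.98 p [0.46   0.2065 0.2503] x [ 0.005  0.004 -1.   ] z [ 0.962 -0.274  0.004] F [-4.8  0.5 -3.1] op 0.996 q [ 4.210e-01 -3.000e-02  5.100e-02  1.645e+00  2.000e-03  2.269e+00]
zang -15.897935551764217
wrist [621. 360.] 0.0239 [ 0.807 -0.181 59.351 56.555 -0.172] [ 0.8152 -0.185 ]
wrist [317. 184.] 0.0246 [  0.453   0.198 101.446  59.64   72.424] [0.4539 0.1997]
top [257. 225.] 0.0272 [ 0.449  0.183 78.378 57.068 72.535] [0.4496 0.1763]
top [387. 198.] 0.0405 [  0.533  -0.192 100.425  61.317   9.525] [ 0.5326 -0.1922]
top [387.  97.] 0.0314 [ 0.834 -0.194 89.756 29.704 -0.179] [ 0.8364 -0.193 ]
```

Request:
arm_command(motion=[[[0.8,-0.03,-0.04,-0.36,-0.01],[0.8,-0.03,-0.04,-0.36,-0.01],[0.8,0,0,-0.3,0],[0.8,0,0,0,0],[0.8,0,0,0,0]]])

```text
time: 2.7
ee_pos: [0.4501, 0.188, 0.1286]
tool_rot: [0.114, 0.696, -0.112, 0.7]
ft_force: [0.2, 0.4, 0.6]
opening: 0.899
```

```bash
python3 look.py c wrist; python3 look.py c2 wrist
```

```text
t 2.7 p [0.4501 0.188  0.1286] x [ 0.007  0.002 -1.   ] z [ 0.949 -0.315  0.006] F [0.2 0.4 0.6] op 0.899 q [ 3.960e-01 -8.000e-02 -2.320e-01  1.411e+00 -1.000e-03  2.287e+00]
zang -18.348968489559283
wrist [320. 195.] 0.0246 [  0.453   0.198 101.918  59.464  72.54 ] [0.4543 0.2012]
t 2.75 p [0.4502 0.188  0.1286] x [ 0.007  0.002 -1.   ] z [ 0.949 -0.315  0.006] F [ 0.5 -0.2  0.1] op 0.898 q [ 3.960e-01 -8.000e-02 -2.320e-01  1.411e+00 -1.000e-03  2.287e+00]
zang -18.342871674424543
wrist [320. 195.] 0.0246 [  0.453   0.198 101.775  59.491  72.749] [0.4543 0.2012]
```

View pics/c2_wrist.png

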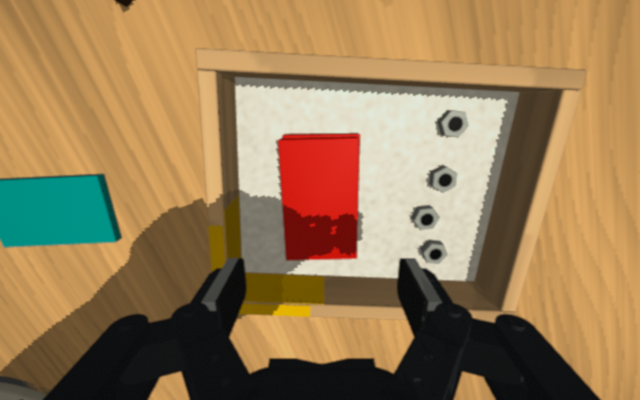

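Request:
arm_command(motion=[[[0.7,0.02,0.065,-0.3,0.01],[0.7,0,0,-0.25,0],[0.7,0,0,-0.17,0],[0.7,0,0,0,0],[0.7,0,0,0,0]]])

```text
time: 3.42
ee_pos: [0.4571, 0.1979, 0.0483]
tool_rot: [0.11, 0.693, -0.104, 0.705]
ft_force: [-0.2, 0.2, 0.5]
opening: 0.849
```

```bash
python3 look.py d wrist
```

```text
t 3.42 p [0.4571 0.1979 0.0483] x [ 0.018  0.007 -1.   ] z [ 0.954 -0.3    0.016] F [-0.2  0.2  0.5] op 0.849 q [ 4.090e-01 -3.500e-02 -3.460e-01  1.240e+00 -1.000e-03  2.284e+00]
zang -17.430334282113925
wrist [313. 254.] 0.0246 [  0.453   0.199 103.419  59.139  72.746] [0.4549 0.2033]
```

View pics/d_wrist.png

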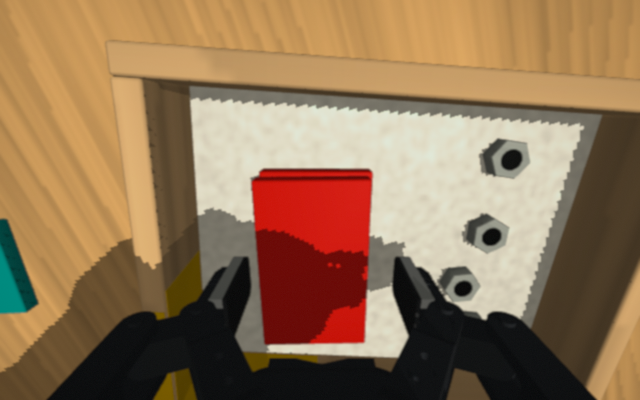

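Request:
arm_command(motion=[[[0.7,-0.03,-0.01,-0.07,0],[0.7,0,0,-0.05,0],[0.7,0,0,0,0]]])

```text
time: 3.85
ee_pos: [0.454, 0.1969, 0.0346]
tool_rot: [0.111, 0.692, -0.103, 0.706]
ft_force: [0.1, 0.0, -0.2]
opening: 0.85
```

```bash
python3 look.py e wrist
```

```text
t 3.85 p [0.454  0.1969 0.0346] x [ 0.021  0.008 -1.   ] z [ 0.954 -0.3    0.017] F [ 0.1  0.  -0.2] op 0.85 q [ 4.100e-01 -3.700e-02 -3.750e-01  1.211e+00 -1.000e-03  2.285e+00]
zang -17.4355023347024
wrist [318. 263.] 0.0246 [  0.453   0.198 105.089  59.204  72.803] [0.455  0.2038]
```

View pics/e_wrist.png

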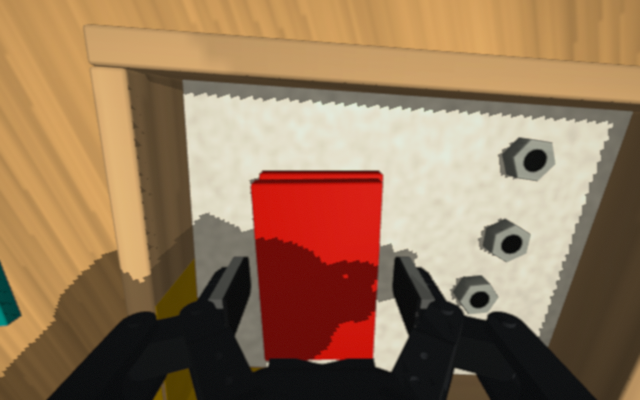

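```bash
cat > tip.py <<'E'
from h import *
w=ctrl.snapshot("wrist"); h=cv2.cvtColor(w["image"],cv2.COLOR_BGR2HSV)
m=(w["range_z"]>0)&(w["range_z"]<0.3)&~red(w)
q=pts(w,m); e=ctrl.state(); rm=R.from_quat(e["tool_rot"]).as_matrix(); t=(q-e["ee_pos"])@rm
for sgn in(1,-1):
    k=(t[:,2]*sgn>0.02)&(abs(t[:,2])<0.06)&(abs(t[:,1])<0.014)&(q[:,2]>0.0115); a=t[k]
    print("tip", a[:,0].max().round(4), "hist",np.histogram(a[:,0],bins=np.arange(-.01,.03,.002))[0],"worldz min",q[k][:,2].min())
E
python3 tip.py
```

```text
tip 0.0152 hist [145 131 120 110 127 106 107  93  94  80  88  36  19   0   0   0   0   0
   0] worldz min 0.020466556995455673
tip 0.0155 hist [132 126 123 114 116 109 112  97  90  74  87  36  15   0   0   0   0   0
   0] worldz min 0.018904372869517502
```

Request:
arm_command(motion=[[[-1,0,0,-0.005,0],[-1,0,0,0,0],[-1,0,0,0,0],[-1,0,0,0,0],[-1,0,0,0,0]]])

```text
time: 4.58
ee_pos: [0.4547, 0.1972, 0.0353]
tool_rot: [0.111, 0.692, -0.103, 0.706]
ft_force: [0.7, -0.6, 1.3]
opening: 0.683
```

```bash
python3 look.py f wrist; python3 tip.py
```

```text
t 4.58 p [0.4547 0.1972 0.0353] x [ 0.022  0.008 -1.   ] z [ 0.954 -0.3    0.019] F [ 0.7 -0.6  1.3] op 0.683 q [ 4.100e-01 -3.700e-02 -3.740e-01  1.210e+00 -1.000e-03  2.285e+00]
zang -17.435203826659208
wrist [321. 263.] 0.0246 [  0.456   0.198 105.025  60.119  71.857] [0.4573 0.2031]
tip 0.0149 hist [125 119 112 102 110 105  97  83  91  62  38  24   6   0   0   0   0   0
   0] worldz min 0.021292425596126145
tip 0.0149 hist [122 132 108 103 104 104  96  92  63  44  37  20  10   0   0   0   0   0
   0] worldz min 0.020019436304463553
```

View pics/f_wrist.png

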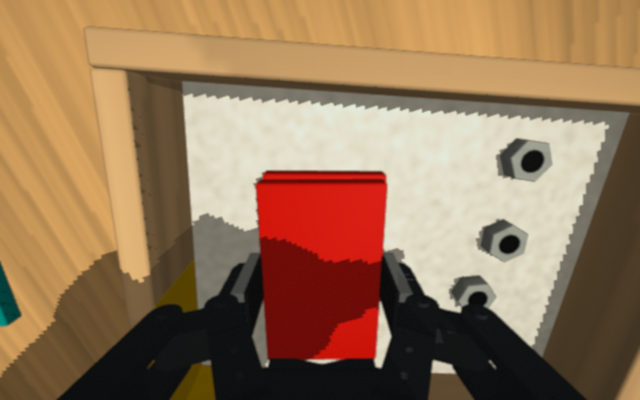

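Request:
arm_command(motion=[[[-1,0,0,0.1,0],[-1,0,0,0.2,0],[-1,0,0,0.3,0],[-1,0,0,0.2,0],[-1,0,0,0,0]]])

```text
time: 5.3
ee_pos: [0.4543, 0.197, 0.1366]
tool_rot: [0.111, 0.691, -0.103, 0.706]
ft_force: [0.8, 0.7, -1.4]
opening: 0.68
```

```bash
python3 look.py g wrist
```

```text
t 5.3 p [0.4543 0.197  0.1366] x [ 0.023  0.009 -1.   ] z [ 0.954 -0.3    0.019] F [ 0.8  0.7 -1.4] op 0.68 q [ 4.100e-01 -8.000e-02 -2.170e-01  1.410e+00 -1.000e-03  2.285e+00]
zang -17.439603317059056
```

View pics/g_wrist.png

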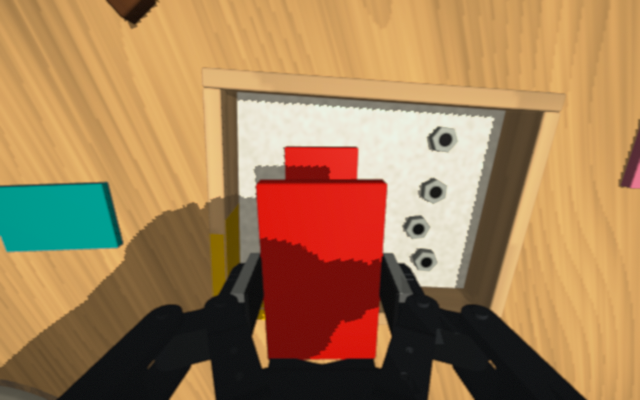

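Request:
arm_command(motion=[[[-1,0.04,-0.18,0,-0.04],[-1,0.066,-0.32,0.02,-0.07],[-1,0.066,-0.32,0,-0.07],[-1,0.066,-0.32,0,-0.07],[-1,0.066,-0.32,0,-0.07],[-1,0.066,-0.32,0,-0.07],[-1,0.066,-0.32,0,-0.07],[-1,0.066,-0.32,0,-0.07],[-1,0.066,-0.32,0,-0.07],[-1,0.06,-0.2,0,-0.07],[-1,0.02,-0.1,0,-0.02],[-1,0,0,0,0],[-1,0,0,0,0]]])

```text
time: 6.98
ee_pos: [0.5257, -0.1782, 0.1206]
tool_rot: [0.458, 0.536, -0.462, 0.537]
ft_force: [0.4, 0.5, -0.1]
opening: 0.683
```

```bash
cat > held.py <<'E'
from h import *
import sys
s=st(); rm=R.from_quat(s["tool_rot"]).as_matrix(); za=np.degrees(np.arctan2(rm[1,2],rm[0,2])); print("zang",za)
w=ctrl.snapshot("wrist"); cv2.imwrite(f"pics/{sys.argv[1]}_wrist.png",w["image"])
m=red(w); rz=w["range_z"]
T=w["world_to_cam"]; 
zw=np.full(rz.shape,-1.); v,u=np.nonzero(rz>0); P=pts(w,rz>0); zw[v,u]=P[:,2]
zt=s["ee_pos"][2]
for name,lo,hi in (("held",zt-0.022,zt+0.01),("low",0.0,zt-0.03)):
    mm=m&(zw>lo)&(zw<hi)
    for c in comps(w,mm,300):
        k=np.zeros(rz.shape,np.uint8); cv2.drawContours(k,[c],-1,1,-1); k=cv2.erode(k,np.ones((5,5)))>0
        p=pts(w,k&mm); z=np.median(p[:,2]); r=rect(w,c,z)
        if r[3]>30: print(name,"z",z.round(4),np.round(r,4), "px",c[:,0].min(0),c[:,0].max(0))
        if name=="held":
            d=rm.T@(np.array([r[0],r[1],z])-s["ee_pos"]); print("  toolframe offset",d.round(4),"zspread",np.percentile(p[:,2],[2,98]).round(4))
E
python3 held.py h
```

```text
t 6.97 p [ 0.5257 -0.1782  0.1206] x [-0.002 -0.005 -1.   ] z [ 0.153 -0.988  0.005] F [ 0.4  0.5 -0.1] op 0.683 q [-0.324  0.09  -0.077  1.404 -0.005  2.664]
zang -81.22268820279812
held z 0.1099 [  0.5247  -0.1783 102.0334  60.2399   8.7674] px [256 179] [386 359]
  toolframe offset [ 0.0108 -0.001  -0.0001] zspread [0.1081 0.1114]
low z 0.0371 [ 0.4468 -0.4033 89.318  31.5413 58.127 ] px [532 311] [605 376]
```

View pics/h_wrist.png

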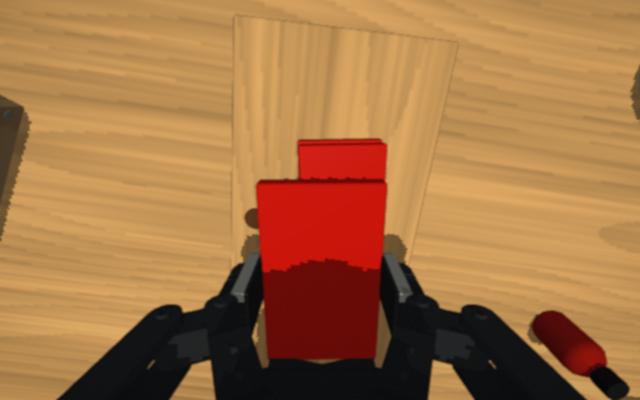

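```bash
python3 - <<'E'
from h import *
w=ctrl.snapshot("wrist"); T=w["world_to_cam"]; print("cam",(-T[:3,:3].T@T[:3,3]).round(3))
cv2.imwrite("pics/i.png",cv2.resize(w["image"][125:200,240:400],None,fx=5,fy=5,interpolation=cv2.INTER_CUBIC))
for u,v in((299,145),(386,145),(299,141),(386,141),(300,175),(386.5,175)): print(u,v,ray(w,u,v,0.039)[0].round(4))
# expected corners of blank2 from top estimate
a=np.radians(9.5);c=np.array([.533,-.192]);X=np.array([np.cos(a),np.sin(a)]);Y=np.array([-X[1],X[0]])
for i in(1,-1):
  for j in (1,-1):
    k=c+i*.05*X+j*.03*Y; print(i,j,k.round(4),proj(w,[*k,.039]).round(1))
E
```

```text
cam [ 0.607 -0.165  0.24 ]
299 145 [ 0.5784 -0.1554  0.039 ]
386 145 [ 0.5872 -0.2123  0.039 ]
299 141 [ 0.581  -0.1551  0.039 ]
386 141 [ 0.5897 -0.2117  0.039 ]
300 175 [ 0.5583 -0.1587  0.039 ]
386.5 175 [ 0.5674 -0.2171  0.039 ]
1 1 [ 0.5774 -0.1542] [[297.  146.2]]
1 -1 [ 0.5873 -0.2133] [[387.5 145.1]]
-1 1 [ 0.4787 -0.1707] [[301.8 277.5]]
-1 -1 [ 0.4886 -0.2298] [[379.9 276.5]]
```

View pics/i.png

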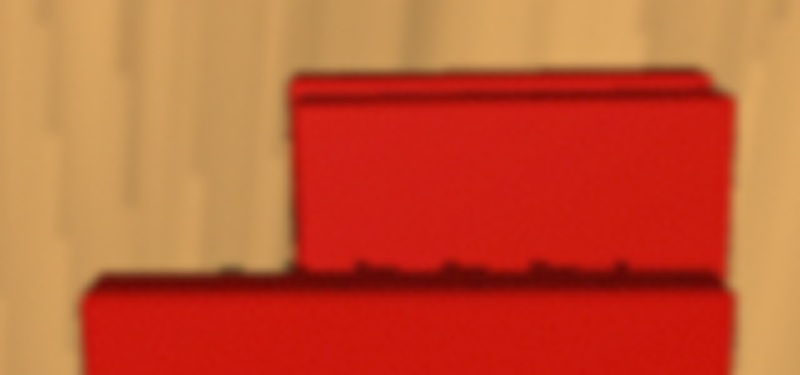

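Request:
arm_command(motion=[[[-1,0.04,-0.06,-0.1,0.004],[-1,0.035,-0.05,-0.15,0.004],[-1,0,0,-0.1,0],[-1,0,0,-0.06,0],[-1,0,0,0,0]]])

```text
time: 7.7
ee_pos: [0.5348, -0.1909, 0.0671]
tool_rot: [0.454, 0.54, -0.458, 0.541]
ft_force: [0.4, -0.2, 0.1]
opening: 0.679
```

```bash
python3 held.py j
```

```text
t 7.7 p [ 0.5348 -0.1909  0.0671] x [-0.003 -0.005 -1.   ] z [ 0.168 -0.986  0.004] F [ 0.4 -0.2  0.1] op 0.679 q [-0.34   0.139 -0.127  1.306 -0.005  2.632]
zang -80.30451784755324
held z 0.0563 [  0.5339  -0.191  102.0964  60.2522   9.6907] px [256 179] [386 359]
  toolframe offset [ 0.0108 -0.001  -0.    ] zspread [0.0544 0.0578]
```

View pics/j_wrist.png

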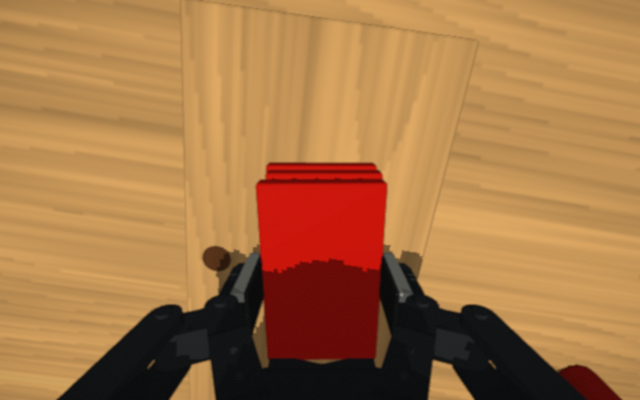

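Request:
arm_command(motion=[[[-1,0,-0.008,-0.03,0],[-1,0,0,-0.025,0],[-1,0,0,-0.005,0],[-1,0,0,0,0]]])

```text
time: 8.25
ee_pos: [0.5357, -0.1921, 0.0612]
tool_rot: [0.454, 0.539, -0.458, 0.542]
ft_force: [-0.4, -0.4, -1.4]
opening: 0.68
```

```bash
python3 held.py k
```

```text
t 8.25 p [ 0.5357 -0.1921  0.0612] x [-0.    -0.006 -1.   ] z [ 0.168 -0.986  0.005] F [-0.4 -0.4 -1.4] op 0.68 q [-0.342  0.142 -0.135  1.292 -0.005  2.631]
zang -80.30212907036223
held z 0.0505 [  0.5347  -0.1922 101.9173  60.269    9.677 ] px [256 179] [386 359]
  toolframe offset [ 0.0107 -0.0009 -0.0001] zspread [0.0487 0.0519]
```

Request:
arm_command(motion=[[[-1,-0.01,0,-0.012,0],[-1,0,0,-0.008,0],[-1,0,0,0,0],[0.5,0,0,0,0],[0.7,0,0,0,0],[0.7,0,0,0,0]]])

```text
time: 9.05
ee_pos: [0.5347, -0.1922, 0.0593]
tool_rot: [0.454, 0.539, -0.457, 0.542]
ft_force: [-0.4, -0.4, 0.0]
opening: 0.851
```

```bash
python3 held.py l
```

```text
t 9.05 p [ 0.5347 -0.1922  0.0593] x [ 0.001 -0.006 -1.   ] z [ 0.169 -0.986  0.006] F [-0.4 -0.4  0. ] op 0.851 q [-0.343  0.14  -0.141  1.287 -0.005  2.63 ]
zang -80.29853497590909
held z 0.0477 [  0.5349  -0.1923 102.7927  59.3396  10.0037] px [256 175] [386 357]
  toolframe offset [0.0116 0.0002 0.0001] zspread [0.0461 0.0488]
```

View pics/l_wrist.png

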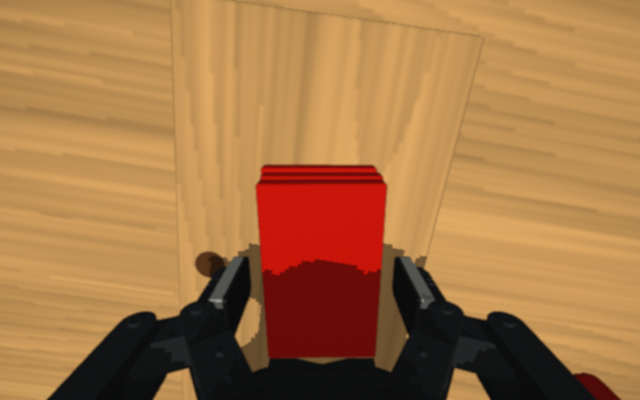

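Request:
arm_command(motion=[[[0.7,0,0,0.2,0],[0.7,0,0,0.4,0],[0.7,-0.066,0.3,0.1,0.06],[0.7,-0.08,0.4,0,0.08],[0.7,-0.08,0.4,0,0.08],[0.7,-0.08,0.4,0,0.08],[0.7,-0.08,0.4,0,0.08],[0.7,-0.08,0.4,0,0.08],[0.7,-0.08,0.4,0,0.08],[0.7,-0.06,0.3,0,0.08],[0.7,0,0.1,0,0.04],[0.7,0,0,0,0],[0.7,0,0,0,0]]])

```text
time: 10.72
ee_pos: [0.458, 0.1906, 0.1464]
tool_rot: [0.118, 0.694, -0.117, 0.7]
ft_force: [-0.4, -0.4, -1.0]
opening: 0.847
```

```bash
python3 held.py m
```

```text
t 10.72 p [0.458  0.1906 0.1464] x [ 0.009 -0.001 -1.   ] z [ 0.945 -0.328  0.009] F [-0.4 -0.4 -1. ] op 0.847 q [ 0.397 -0.063 -0.182  1.444 -0.004  2.301]
zang -19.118276391364187
low z 0.0147 [ 0.4568  0.1974 98.6545 58.7187 72.0287] px [279 137] [349 246]
```

View pics/m_wrist.png

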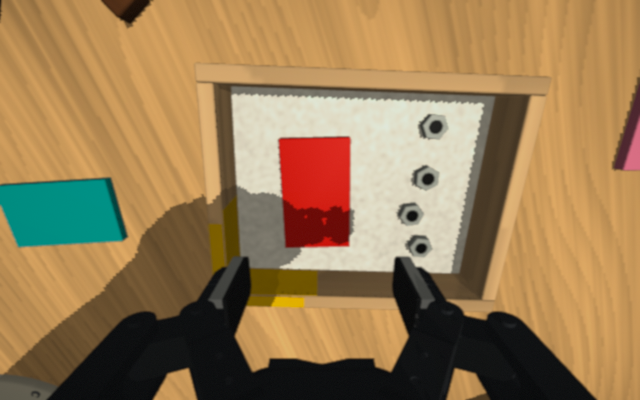

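Request:
arm_command(motion=[[[0.7,-0.02,0.04,-0.35,0.012],[0.7,-0.01,0,-0.3,0],[0.7,0,0,-0.17,0],[0.7,0,0,0,0]]])

```text
time: 11.28
ee_pos: [0.4554, 0.1923, 0.0462]
tool_rot: [0.114, 0.694, -0.113, 0.702]
ft_force: [-0.1, -0.5, 1.0]
opening: 0.847
```

```bash
python3 held.py n; python3 tip.py
```

```text
t 11.28 p [0.4554 0.1923 0.0462] x [ 0.011 -0.    -1.   ] z [ 0.948 -0.318  0.01 ] F [-0.1 -0.5  1. ] op 0.847 q [ 0.402 -0.033 -0.348  1.246 -0.005  2.296]
zang -18.514112016720766
low z 0.0147 [ 0.4572  0.1976 99.5694 59.0694 72.0582] px [261 158] [376 322]
tip 0.0358 hist [140 134 121 118 121 114 106 107  88  77  63  42  31   1   0   0   0   0
   0] worldz min 0.012730069183853653
tip 0.0353 hist [140 127 128 121 113 115 103 109  83  78  66  39  31   0   0   0   0   0
   0] worldz min 0.012458241117548417
```

View pics/n_wrist.png

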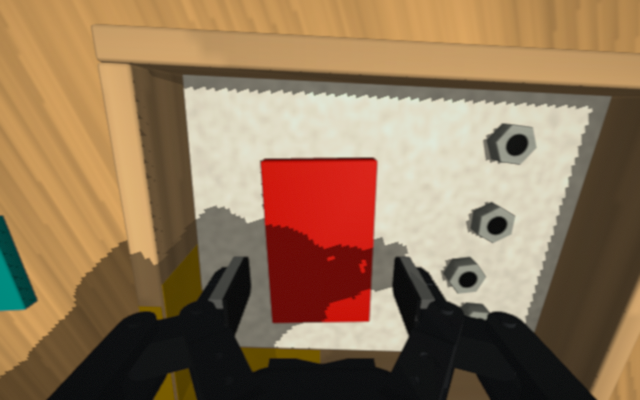

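Request:
arm_command(motion=[[[0.7,0.0,0.04,-0.1,0.006],[0.7,0,0,-0.06,0],[0.7,0,0,0,0]]])

```text
time: 11.75
ee_pos: [0.4578, 0.1984, 0.0299]
tool_rot: [0.112, 0.693, -0.109, 0.704]
ft_force: [-0.4, 0.7, -0.4]
opening: 0.849
```

```bash
python3 held.py o
```

```text
t 11.75 p [0.4578 0.1984 0.0299] x [ 0.017  0.002 -1.   ] z [ 0.951 -0.308  0.015] F [-0.4  0.7 -0.4] op 0.849 q [ 0.411 -0.018 -0.366  1.207 -0.005  2.295]
zang -17.956874419551163
held z 0.0147 [ 0.4571  0.198  99.9212 58.9023 72.2695] px [255 178] [381 351]
  toolframe offset [ 0.0152 -0.0007 -0.0008] zspread [0.0135 0.0158]
```

View pics/o_wrist.png

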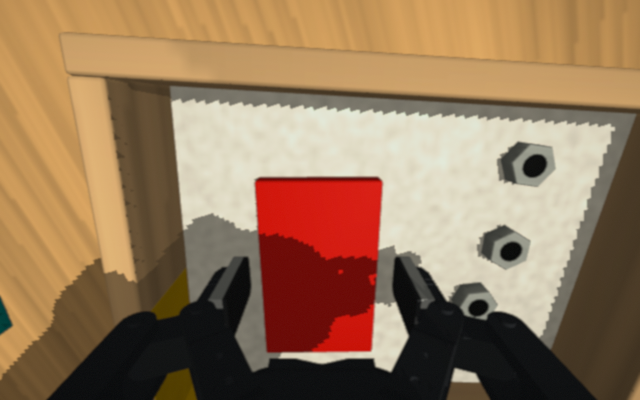

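Well centred; 4.5 mm lower, then close.

Request:
arm_command(motion=[[[0.7,-0.005,0,-0.038,0],[0.7,0,0,0,0],[-1,0,0,0,0],[-1,0,0,0,0],[-1,0,0,0,0],[-1,0,0,0,0]]])

```text
time: 12.55
ee_pos: [0.4578, 0.1986, 0.0265]
tool_rot: [0.112, 0.692, -0.108, 0.705]
ft_force: [-0.5, -0.4, -0.9]
opening: 0.677
```

```bash
python3 held.py p
```

```text
t 12.55 p [0.4578 0.1986 0.0265] x [ 0.018  0.003 -1.   ] z [ 0.951 -0.308  0.016] F [-0.5 -0.4 -0.9] op 0.677 q [ 0.412 -0.017 -0.372  1.198 -0.005  2.296]
zang -17.957795126501342
held z 0.0147 [  0.4584   0.1974 100.0679  60.0727  71.8624] px [256 180] [386 357]
  toolframe offset [ 0.0118 -0.0011  0.0007] zspread [0.0135 0.0159]
```

Request:
arm_command(motion=[[[-1,0,0,0.1,0],[-1,0,0,0.2,0],[-1,0,0,0.3,0],[-1,0,0,0.25,0],[-1,0,0,0,0]]])

```text
time: 13.22
ee_pos: [0.4573, 0.1984, 0.1343]
tool_rot: [0.113, 0.692, -0.108, 0.705]
ft_force: [0.7, 0.2, -2.0]
opening: 0.677
```

```bash
python3 held.py q
```

```text
t 13.22 p [0.4573 0.1984 0.1343] x [ 0.019  0.003 -1.   ] z [ 0.951 -0.308  0.017] F [ 0.7  0.2 -2. ] op 0.677 q [ 0.412 -0.066 -0.208  1.41  -0.004  2.296]
zang -17.957311705846234
held z 0.1225 [  0.4578   0.1975 100.5084  60.6628  71.8584] px [257 179] [386 357]
  toolframe offset [ 0.0118 -0.0008  0.0005] zspread [0.1213 0.1237]
```

View pics/q_wrist.png

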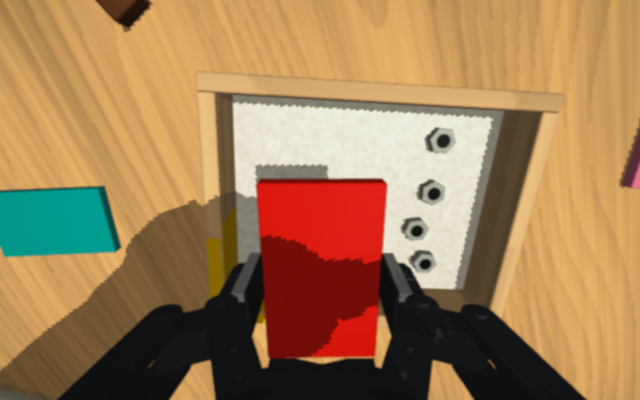

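Request:
arm_command(motion=[[[-1,0.04,-0.18,0,-0.04],[-1,0.066,-0.32,0.04,-0.07],[-1,0.066,-0.32,0.02,-0.07],[-1,0.066,-0.32,0,-0.07],[-1,0.066,-0.32,0,-0.07],[-1,0.066,-0.32,0,-0.07],[-1,0.066,-0.32,0,-0.07],[-1,0.066,-0.32,0,-0.07],[-1,0.066,-0.32,0,-0.07],[-1,0.06,-0.2,0,-0.06],[-1,0.04,-0.18,0,-0.02],[-1,0,0,0,0],[-1,0,0,0,0]]])

```text
time: 14.9
ee_pos: [0.5318, -0.1877, 0.1263]
tool_rot: [0.456, 0.539, -0.462, 0.537]
ft_force: [-0.2, 1.0, -0.6]
opening: 0.677
```

```bash
python3 held.py r
```

```text
t 14.9 p [ 0.5318 -0.1877  0.1263] x [-0.007 -0.005 -1.   ] z [ 0.158 -0.987  0.004] F [-0.2  1.  -0.6] op 0.677 q [-0.336  0.114 -0.04   1.422 -0.007  2.647]
zang -80.89916025703533
held z 0.1144 [  0.5309  -0.1881 102.276   60.286    9.1057] px [257 178] [386 357]
  toolframe offset [ 0.0119 -0.0008  0.0002] zspread [0.1127 0.1158]
```

View pics/r_wrist.png

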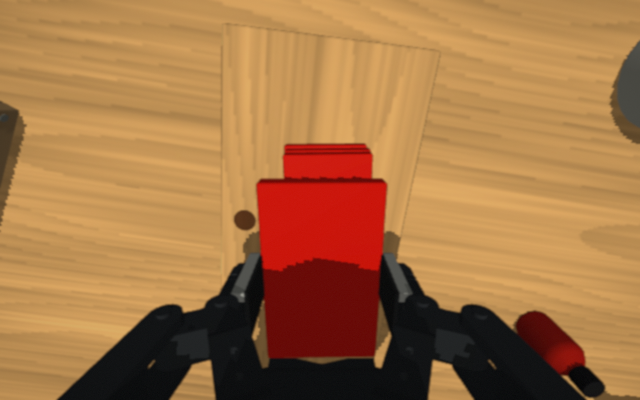

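Request:
arm_command(motion=[[[-1,0.015,-0.03,-0.1,0.006],[-1,0,0,-0.15,0],[-1,0,0,-0.1,0],[-1,0,0,-0.06,0],[-1,0,0,0,0]]])

```text
time: 15.58
ee_pos: [0.533, -0.1894, 0.0726]
tool_rot: [0.452, 0.543, -0.458, 0.54]
ft_force: [0.3, 0.8, -0.1]
opening: 0.678
```

```bash
python3 held.py s
```

```text
t 15.57 p [ 0.533  -0.1894  0.0726] x [-0.008 -0.004 -1.   ] z [ 0.172 -0.985  0.003] F [ 0.3  0.8 -0.1] op 0.678 q [-0.338  0.137 -0.119  1.322 -0.007  2.631]
zang -80.11156301777942
held z 0.0607 [  0.5322  -0.1894 102.3623  60.7522  10.8458] px [257 178] [386 357]
  toolframe offset [ 0.0119 -0.0007 -0.0002] zspread [0.0589 0.0622]
```

Request:
arm_command(motion=[[[-1,0.005,-0.022,-0.012,-0.003],[-1,0,0,-0.012,0],[-1,0,0,-0.01,0],[-1,0,0,0,0]]])

```text
time: 16.12
ee_pos: [0.5346, -0.1927, 0.0703]
tool_rot: [0.454, 0.54, -0.459, 0.54]
ft_force: [-1.6, 0.3, 0.1]
opening: 0.676
```

```bash
python3 held.py t
```

```text
t 16.12 p [ 0.5346 -0.1927  0.0703] x [-0.006 -0.005 -1.   ] z [ 0.166 -0.986  0.004] F [-1.6  0.3  0.1] op 0.676 q [-0.343  0.141 -0.119  1.315 -0.007  2.632]
zang -80.41586761668124
held z 0.0584 [  0.534   -0.1926 102.1745  60.7725  10.5117] px [257 177] [386 357]
  toolframe offset [ 0.0119 -0.0005 -0.0003] zspread [0.0568 0.0597]
```

View pics/t_wrist.png

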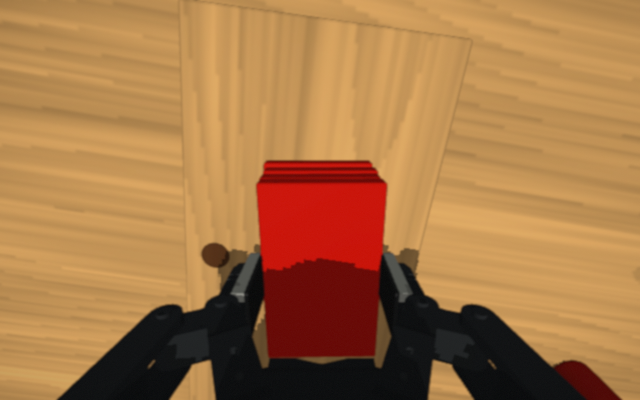

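Request:
arm_command(motion=[[[-1,0,0,-0.008,0],[-1,0,0,0,0],[0.5,0,0,0,0],[0.7,0,0,0,0],[0.7,0,0,0,0],[0.7,0,0,0.2,0],[0.7,0,0,0.35,0],[0.7,-0.1,0.1,0.4,0],[0.7,-0.2,0.2,0.2,0]]])

```text
time: 17.3
ee_pos: [0.4971, -0.1564, 0.2078]
tool_rot: [0.453, 0.542, -0.46, 0.538]
ft_force: [-0.3, 0.8, -0.3]
opening: 0.851
```

```bash
python3 look.py u wrist top
```

```text
t 17.3 p [ 0.4971 -0.1564  0.2078] x [-0.01  -0.004 -1.   ] z [ 0.165 -0.986  0.002] F [-0.3  0.8 -0.3] op 0.851 q [-0.302  0.014  0.012  1.578 -0.007  2.674]
zang -80.49037051258618
wrist [534. 270.] 0.0404 [ 0.444 -0.402 70.213 27.614 60.596] [ 0.4428 -0.4034]
wrist [363. 159.] 0.0576 [  0.531  -0.19  103.07   60.867   9.668] [ 0.5347 -0.1892]
top [387.  97.] 0.031 [ 0.834 -0.194 89.781 29.712 -0.178] [ 0.836 -0.193]
```

View pics/u_wrist.png

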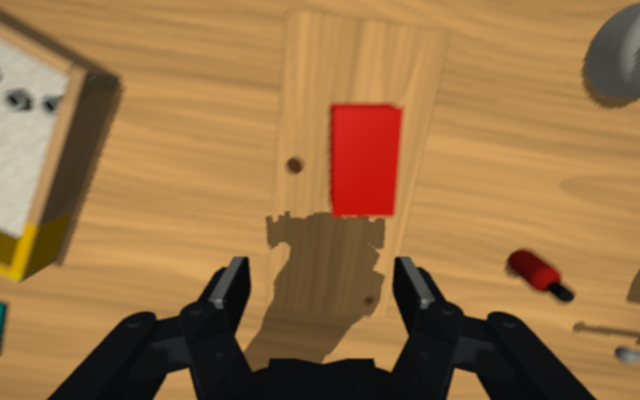

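View pics/u_top.png

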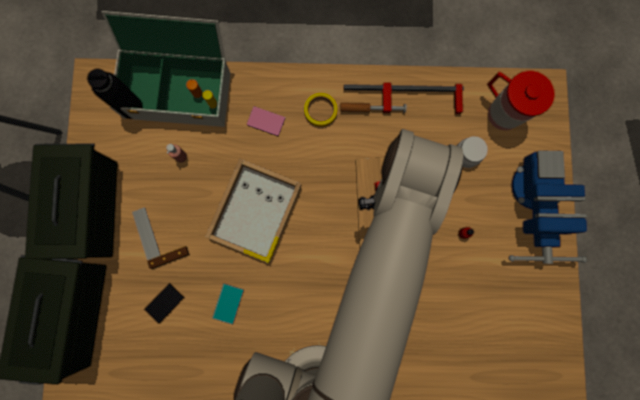

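Request:
arm_command(motion=[[[0.2,0.115,0.335,0.05,0.083],[0.2,0.115,0.335,0.05,0.083],[0.2,0.115,0.335,0.05,0.083],[0.2,0.115,0.335,0.05,0.083],[0.2,0.115,0.335,0,0.083],[0,0.115,0.335,0,0.083],[0,0.115,0.335,0,0.083],[0,0.115,0.335,0,0.083],[0,0,0,0,0],[0,0,0,0,0]]])

```text
time: 18.65
ee_pos: [0.6115, 0.1753, 0.2254]
tool_rot: [0.111, 0.698, -0.12, 0.697]
ft_force: [-0.8, -0.5, -0.0]
opening: 0.497
```

```bash
python3 look.py v wrist top
```

```text
t 18.65 p [0.6115 0.1753 0.2254] x [-0.004 -0.012 -1.   ] z [ 0.947 -0.322 -0.   ] F [-0.8 -0.5 -0. ] op 0.497 q [ 0.283  0.3    0.368  1.646 -0.01   2.182]
zang -18.80687414475249
wrist [566. 364.] 0.0263 [ 0.846 -0.178 72.858 58.795  1.268] [ 0.8454 -0.1829]
top [388. 198.] 0.0602 [  0.531  -0.191 100.656  64.632   9.497] [ 0.5309 -0.1921]
top [387.  98.] 0.0314 [ 0.834 -0.195 89.282 29.87   1.258] [ 0.8361 -0.193 ]
```

View pics/v_wrist.png

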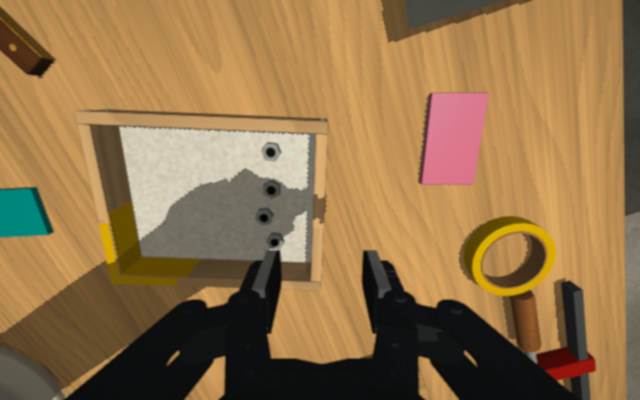

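Request:
arm_command(motion=[[[0,0.4,0.115,0,0],[0,0.4,0.115,0,0],[0,0.3,0.085,0,0],[0,0.3,0.085,0,0]]])

```text
time: 19.25
ee_pos: [0.7719, 0.2153, 0.2257]
tool_rot: [0.115, 0.695, -0.122, 0.699]
ft_force: [1.0, -0.0, 0.7]
opening: 0.504
```

```bash
python3 -c "
from h import *
s=st(); print(np.hypot(*s['ee_pos'][:2]))"
```

```text
t 19.25 p [0.7719 0.2153 0.2257] x [ 0.004 -0.01  -1.   ] z [ 0.944 -0.33   0.007] F [ 1.  -0.   0.7] op 0.504 q [ 0.275  0.876  1.209  1.903 -0.01   2.183]
0.801412496760496
```

Request:
arm_command(motion=[[[0,0.2,0.055,0,0],[0,0.2,0.055,0,0],[0,0.2,0.055,0,0]]])

```text
time: 19.62
ee_pos: [0.8068, 0.222, 0.1993]
tool_rot: [0.123, 0.68, -0.116, 0.713]
ft_force: [-0.2, 0.2, -0.7]
opening: 0.501
```

```bash
python3 -c "
from h import *
s=st(); print(np.hypot(*s['ee_pos'][:2]))"
```

```text
t 19.62 p [0.8068 0.222  0.1993] x [ 0.048  0.002 -0.999] z [ 0.942 -0.334  0.044] F [-0.2  0.2 -0.7] op 0.501 q [ 0.272  0.921  1.23   1.833 -0.011  2.182]
0.8368212721443656
```

Request:
arm_command(motion=[[[0,-0.4,-0.115,0,-0.005],[0,-0.42,-0.12,-0.1,-0.005],[0,-0.42,-0.12,-0.1,0],[0,-0.4,-0.12,-0.2,0],[0,0,0,0,0],[0,0,0,0,0]]])

```text
time: 20.38
ee_pos: [0.6604, 0.1793, 0.1633]
tool_rot: [0.128, 0.678, -0.119, 0.714]
ft_force: [-0.3, 0.5, 0.8]
opening: 0.5
```

```bash
python3 look.py w wrist
```

```text
t 20.38 p [0.6604 0.1793 0.1633] x [ 0.054  0.003 -0.999] z [ 0.938 -0.343  0.049] F [-0.3  0.5  0.8] op 0.5 q [ 0.269  0.348  0.307  1.478 -0.011  2.19 ]
zang -20.093104603994256
```

View pics/w_wrist.png

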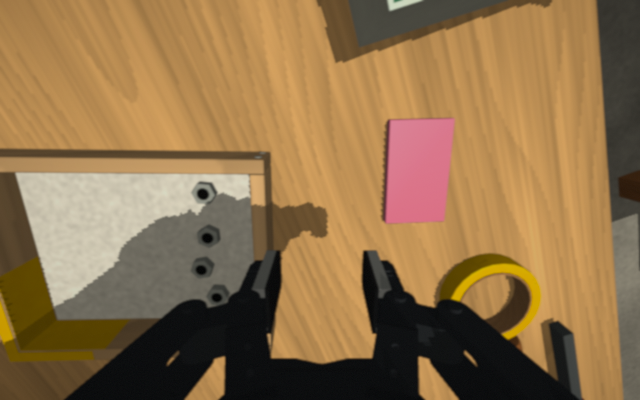

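```bash
python3 - <<'E'
from h import *
w=ctrl.snapshot("wrist")
cv2.imwrite("pics/x.png",cv2.resize(w["image"][140:330,180:320],None,fx=3,fy=3))
P=pts(w,(w["range_z"]>0)&(np.arange(640)[None]<300)); q=P[(P[:,2]>0.045)&(P[:,2]<0.056)&(P[:,0]>.5)]
ex=np.array([np.cos(np.radians(-21)),np.sin(np.radians(-21))]);ey=np.array([-ex[1],ex[0]])
d=q[:,:2]-[.493,.187]; X=d@ex;Y=d@ey
for lo in range(-90,90,30):
    k=(Y*1000>lo)&(Y*1000<lo+30)&(X>0.09); 
    if k.sum()>5: print(lo,k.sum(),np.percentile(X[k],[3,50,97]).round(4),np.median(q[k,2]).round(4))
# project expected wall mid and corners
for X_,Y_ in((.12,.095),(.108,.083),(.114,.02),(.12,-.095)):
    print(X_,Y_,proj(w,[*(np.array([.493,.187])+X_*ex+Y_*ey),.05]).round(1))
E
```

```text
-90 45 [0.117  0.1187 0.1195] 0.048
0 302 [0.1079 0.1132 0.1194] 0.0485
30 511 [0.1083 0.1141 0.1195] 0.0486
60 754 [0.092  0.1119 0.1194] 0.0486
0.12 0.095 [[264.  159.5]]
0.108 0.083 [[249.1 174.7]]
0.114 0.02 [[260.3 248. ]]
0.12 -0.095 [[271.8 357.2]]
```

View pics/x.png

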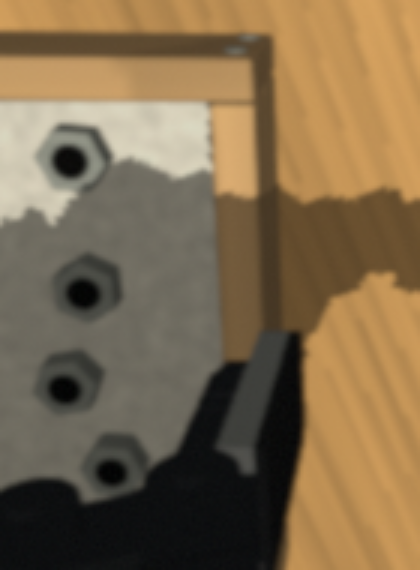

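Request:
arm_command(motion=[[[0,-0.25,-0.07,-0.2,-0.006],[0,-0.2,-0.05,-0.2,-0.004],[0,-0.03,0,-0.15,0],[0,0,0,0,0],[0,0,0,0,0]]])

```text
time: 21.1
ee_pos: [0.6112, 0.1673, 0.1018]
tool_rot: [0.135, 0.672, -0.122, 0.718]
ft_force: [-0.1, 1.1, -0.1]
opening: 0.494
```

```bash
python3 look.py y wrist
```

```text
t 21.1 p [0.6112 0.1673 0.1018] x [ 0.066  0.006 -0.998] z [ 0.932 -0.358  0.06 ] F [-0.1  1.1 -0.1] op 0.494 q [ 0.272  0.218  0.029  1.316 -0.012  2.209]
zang -21.042588675605167
```

View pics/y_wrist.png

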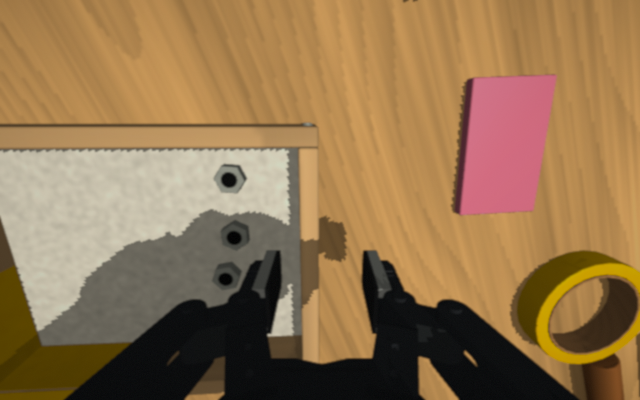

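Request:
arm_command(motion=[[[0,-0.03,-0.02,-0.15,0],[0,-0.02,0,-0.15,0],[0,-0.02,0,-0.12,0],[0,0,0,0,0]]])

```text
time: 21.65
ee_pos: [0.6027, 0.1648, 0.0477]
tool_rot: [0.135, 0.672, -0.122, 0.718]
ft_force: [-0.6, 0.1, -0.1]
opening: 0.498
```

```bash
python3 look.py z wrist
```

```text
t 21.65 p [0.6027 0.1648 0.0477] x [ 0.066  0.006 -0.998] z [ 0.932 -0.359  0.06 ] F [-0.6  0.1 -0.1] op 0.498 q [ 0.272  0.219 -0.076  1.211 -0.012  2.209]
zang -21.0500869979438
```

View pics/z_wrist.png

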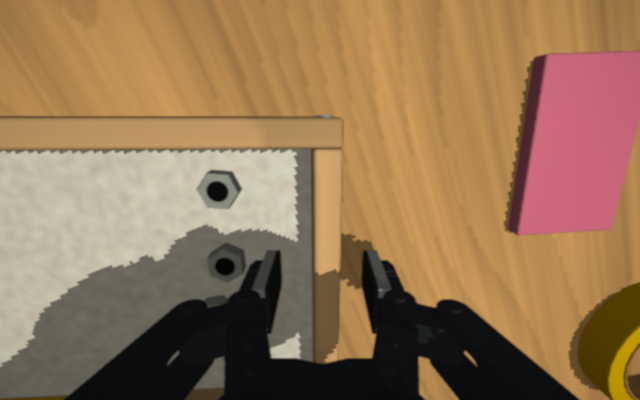

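Request:
arm_command(motion=[[[0,0.02,-0.005,-0.03,0],[0,0,0,0,0],[-1,0,0,0,0],[-1,0,0,0,0],[-1,0,0,0,0],[-1,0,0,0,0],[-1,0,0,0,0]]])

```text
time: 22.58
ee_pos: [0.6067, 0.1646, 0.0472]
tool_rot: [0.136, 0.671, -0.122, 0.719]
ft_force: [0.7, -0.6, 2.4]
opening: 0.135
```

```bash
python3 look.py aa wrist
```

```text
t 22.57 p [0.6067 0.1646 0.0472] x [ 0.07   0.008 -0.998] z [ 0.931 -0.359  0.062] F [ 0.7 -0.6  2.4] op 0.135 q [ 0.27   0.224 -0.07   1.207 -0.011  2.207]
zang -21.07136456591044
```

View pics/aa_wrist.png

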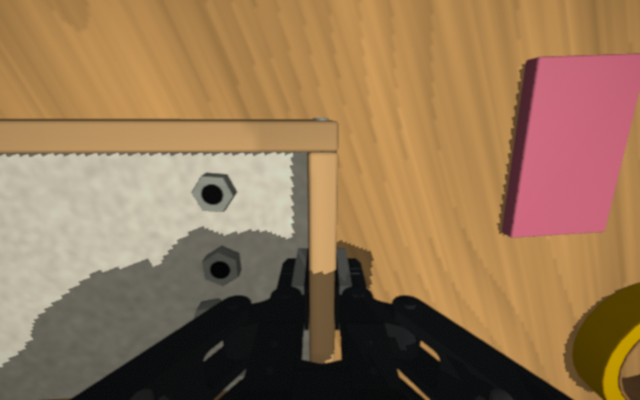

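Request:
arm_command(motion=[[[-1,0,0,0.1,0],[-1,0,0,0.15,0],[-1,0,0,0.2,0],[-1,0,0,0.2,0],[-1,0,0,0.2,0],[-1,0,0,0,0]]])

```text
time: 23.38
ee_pos: [0.6067, 0.1641, 0.1552]
tool_rot: [0.135, 0.67, -0.122, 0.719]
ft_force: [0.5, -0.1, -4.4]
opening: 0.127
```

```bash
python3 look.py ab wrist side
```

```text
t 23.38 p [0.6067 0.1641 0.1552] x [ 0.072  0.005 -0.997] z [ 0.931 -0.358  0.065] F [ 0.5 -0.1 -4.4] op 0.127 q [ 0.27   0.191  0.101  1.41  -0.014  2.207]
zang -21.040576814841593
wrist [608. 389.] 0.0211 [  0.852  -0.176  91.62   41.899 -25.388] [ 0.8469 -0.1816]
side [322. 168.] 0.0557 [  0.526  -0.165 112.56   98.103 -81.167] [ 0.5283 -0.1736]
```

View pics/ab_wrist.png

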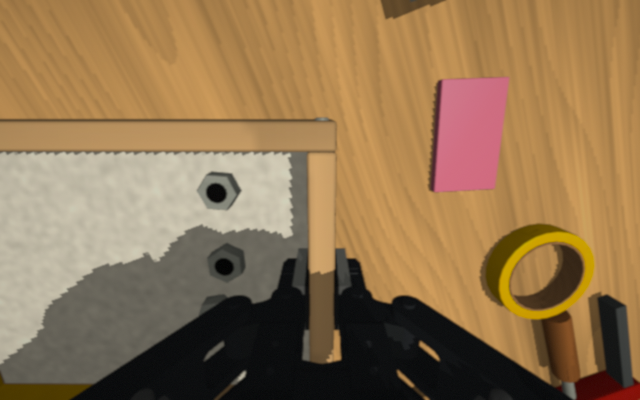

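View pics/ab_side.png

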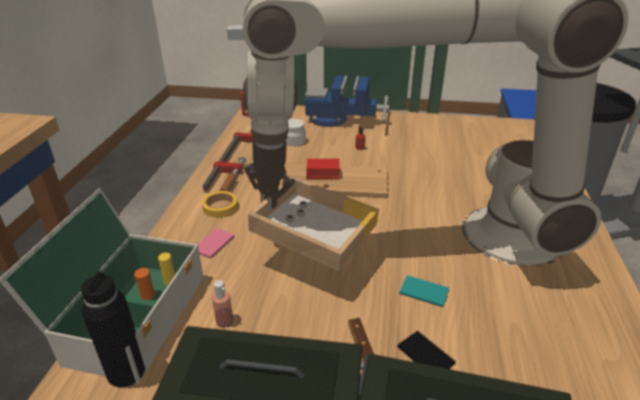

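Request:
arm_command(motion=[[[-1,0.1,0.03,0.2,0],[-1,0.2,0.055,0.25,0],[-1,0.2,0.055,0.25,0],[-1,0.25,0.07,0.25,0],[-1,0.25,0.07,0.2,0],[-1,0.25,0.07,0.15,0],[-1,0.25,0.07,0.1,0],[-1,0.25,0.07,0.1,0]]])

```text
time: 24.48
ee_pos: [0.7719, 0.21, 0.2856]
tool_rot: [0.137, 0.665, -0.12, 0.724]
ft_force: [1.5, -0.2, -6.2]
opening: 0.13
```

```bash
python3 look.py ac side
```

```text
t 24.48 p [0.7719 0.21   0.2856] x [ 0.086  0.008 -0.996] z [ 0.931 -0.358  0.078] F [ 1.5 -0.2 -6.2] op 0.13 q [ 0.271  0.814  1.23   1.902 -0.016  2.207]
zang -21.034541043609025
side [322. 168.] 0.0562 [  0.527  -0.164 112.484  99.382 -81.267] [ 0.5284 -0.1733]
```

View pics/ac_side.png

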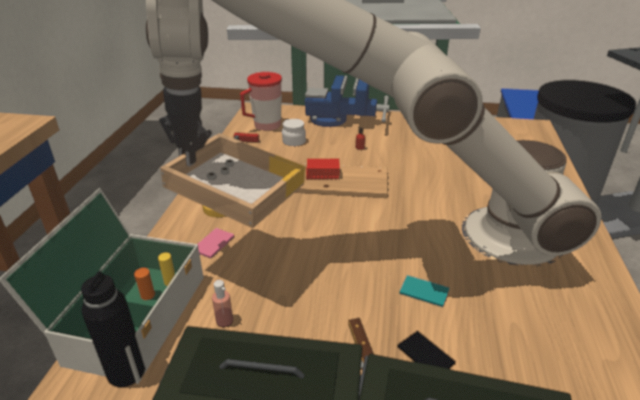

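Request:
arm_command(motion=[[[-1,0.3,0.08,0.2,0],[-1,0.3,0.08,0.2,0],[-1,0.3,0.08,0.2,0],[-1,0.3,0.08,0.2,0],[-1,0.3,0.08,0.2,0],[-1,0.3,0.08,0.2,0]]])

```text
time: 25.28
ee_pos: [0.8436, 0.2271, 0.3282]
tool_rot: [0.169, 0.585, -0.084, 0.789]
ft_force: [-0.9, 0.6, -5.7]
opening: 0.124
```

```bash
python3 look.py ad side
```

```text
t 25.27 p [0.8436 0.2271 0.3282] x [ 0.301  0.066 -0.951] z [ 0.895 -0.365  0.258] F [-0.9  0.6 -5.7] op 0.124 q [ 0.268  0.784  1.234  1.707 -0.016  2.2  ]
zang -22.187290964095766
side [322. 168.] 0.0557 [  0.526  -0.165 112.571  97.946 -81.167] [ 0.5289 -0.1736]
```

View pics/ad_side.png

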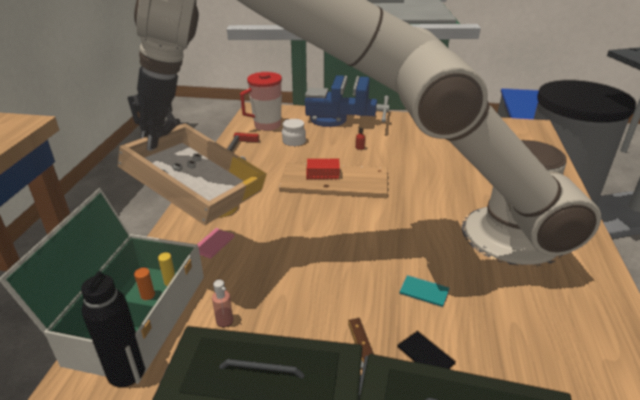

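Request:
arm_command(motion=[[[-1,0.25,0.07,0.2,0],[-1,0.25,0.07,0.2,0],[-1,0.25,0.07,0.2,0],[-1,0.2,0.055,0.15,0],[-1,0,0,0,0],[-1,0,0,0,0]]])

```text
time: 26.08
ee_pos: [0.8808, 0.2375, 0.3572]
tool_rot: [0.186, 0.539, -0.063, 0.819]
ft_force: [0.3, 0.0, -4.9]
opening: 0.129
```

```bash
python3 look.py ae side top; python3 -c "
from h import *
s=ctrl.state();r=R.from_quat(s['tool_rot']).as_matrix();print(r.round(3),'tilt',np.degrees(np.arccos(-r[2,0])))"
```

```text
t 26.07 p [0.8808 0.2375 0.3572] x [ 0.412  0.096 -0.906] z [ 0.859 -0.373  0.351] F [ 0.3  0.  -4.9] op 0.129 q [ 0.268  0.77   1.234  1.599 -0.016  2.198]
zang -23.46300807671034
side [322. 168.] 0.0558 [  0.526  -0.165 112.551  98.095 -81.167] [ 0.5283 -0.1733]
top [388. 198.] 0.0602 [  0.531  -0.191 100.7    64.421   9.615] [ 0.5306 -0.1917]
top [387.  97.] 0.0313 [ 0.834 -0.194 89.766 29.707 -0.179] [ 0.8364 -0.1929]
[[ 0.412  0.304  0.859]
 [ 0.096  0.923 -0.373]
 [-0.906  0.236  0.351]] tilt 25.03155387101913
```

View pics/ae_side.png

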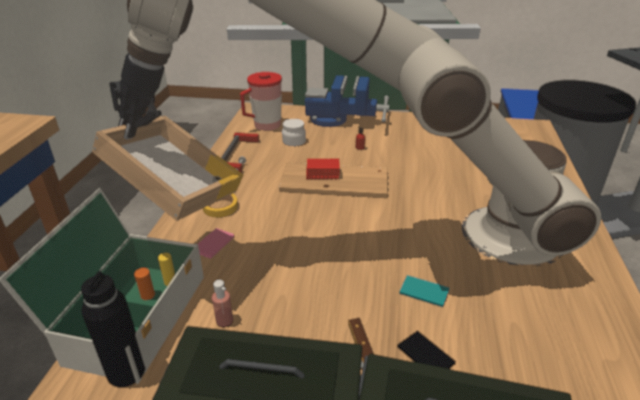

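View pics/ae_top.png

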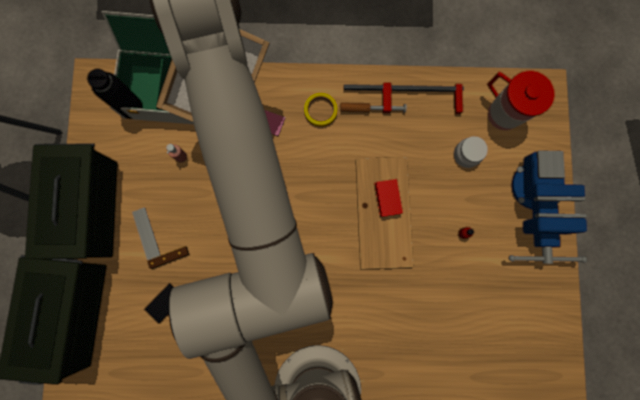

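Request:
arm_command(motion=[[[-1,0.22,0.06,0.2,0],[-1,0.25,0.06,0.2,0],[-1,0.25,0.06,0.2,0],[-1,0.25,0.06,0.2,0],[-1,0.2,0.05,0.15,0],[-1,0,0,0,0],[-1,0,0,0,0]]])

```text
time: 27.05
ee_pos: [0.9278, 0.2462, 0.3956]
tool_rot: [0.205, 0.478, -0.038, 0.853]
ft_force: [-0.4, -0.0, -4.6]
opening: 0.129
```

```bash
python3 look.py af side; python3 -c "
from h import *
s=ctrl.state();r=R.from_quat(s['tool_rot']).as_matrix();print(r.round(3),'tilt',np.degrees(np.arccos(-r[2,0])))"
```

```text
t 27.05 p [0.9278 0.2462 0.3956] x [ 0.54   0.131 -0.832] z [ 0.8   -0.387  0.458] F [-0.4 -0.  -4.6] op 0.129 q [ 0.263  0.759  1.234  1.458 -0.014  2.192]
zang -25.802149291837868
side [322. 168.] 0.0557 [  0.526  -0.165 112.567  98.109 -81.167] [ 0.5282 -0.1733]
[[ 0.54   0.262  0.8  ]
 [ 0.131  0.913 -0.387]
 [-0.832  0.314  0.458]] tilt 33.733967966368944
```

View pics/af_side.png

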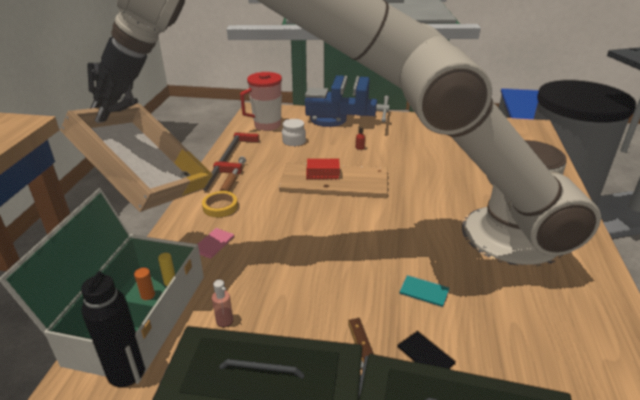

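Request:
arm_command(motion=[[[-1,-0.15,-0.06,-0.03,0],[-1,-0.25,-0.1,-0.05,0],[-1,-0.3,-0.12,-0.05,0],[-1,-0.3,-0.12,-0.05,0],[-1,-0.25,-0.1,0,0],[-1,-0.1,-0.05,0,0],[-1,0,0,0,0],[-1,0,0,0,0]]])

```text
time: 28.1
ee_pos: [0.7604, 0.1788, 0.3677]
tool_rot: [0.205, 0.48, -0.039, 0.852]
ft_force: [0.3, 0.3, -5.0]
opening: 0.128
```

```bash
python3 look.py ag side wrist; python3 -c "
from h import *
s=ctrl.state();r=R.from_quat(s['tool_rot']).as_matrix();print(r.round(3),'tilt',np.degrees(np.arccos(-r[2,0])))"
```

```text
t 28.1 p [0.7604 0.1788 0.3677] x [ 0.536  0.13  -0.834] z [ 0.802 -0.386  0.455] F [ 0.3  0.3 -5. ] op 0.128 q [0.229 0.126 0.311 1.171 0.005 2.163]
zang -25.699962939338587
side [322. 168.] 0.0556 [  0.526  -0.166 112.588  98.128 -81.167] [ 0.5284 -0.1736]
[[ 0.536  0.263  0.802]
 [ 0.13   0.913 -0.386]
 [-0.834  0.311  0.455]] tilt 33.46724581992912
```

View pics/ag_side.png

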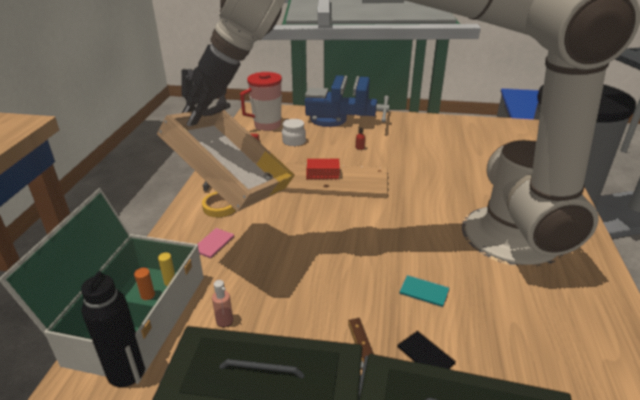

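View pics/ag_wrist.png

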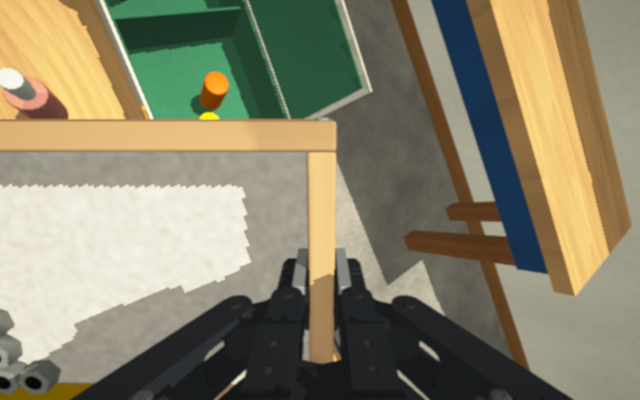

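```bash
python3 - <<'E'
from h import *
s=ctrl.state(); r=R.from_quat(s["tool_rot"]).as_matrix(); Rt=np.c_[r[:,2],r[:,1],-r[:,0]]
w=ctrl.snapshot("wrist"); P=pts(w,(w["range_z"]>0)&(w["range_z"]<0.6))
# refine tilt: fit white-floor plane
h=cv2.cvtColor(w["image"],cv2.COLOR_BGR2HSV); m=np.zeros((400,640),bool); m[200:320,10:200]=True; m&=(h[...,1]<60)
q=pts(w,m&(w["range_z"]>0)&(w["range_z"]<.6)); c=q.mean(0); n=np.linalg.svd(q-c)[2][2]; n*=np.sign(n[2])
print("floor normal",n.round(3),"tool-z",Rt[:,2].round(3),"tilt",np.degrees(np.arccos(n[2])),"rms",((q-c)@n).std())
z=n; x=Rt[:,0]-n*(Rt[:,0]@n); x/=np.linalg.norm(x); y=np.cross(z,x); F=np.c_[x,y,z]
print("angle of x,y to vert",np.degrees(np.arccos([x[2],y[2]])))
# origin: wall gripped centre x=0.114,floor z=.006; y from +y wall (inner 83): use px of inner corner (308,151) top of walls z=.05
o0=c-F@np.array([0,0,.006])
T=w["world_to_cam"]; cam=-T[:3,:3].T@T[:3,3]
def hit(u,v,hz):
    d=np.array([(u-w["cx"])/w["fx"],(v-w["cy"])/w["fy"],1])@T[:3,:3]
    cl=(cam-o0)@F; dl=d@F; return cl+dl*(hz-cl[2])/dl[2]
k=hit(308,151,.05); off=k-np.array([.108,.083,.05]); print("check outer corner (337,121)",(hit(337,121,.05)-off).round(4))
cn=np.array([-.108,-.083,.006])
for u,v in((40,378),(6,382),(8,350),(2,322)):
    p=hit(u,v,.016)-off; p[2]=.011; print((u,v),p.round(4),"dist",np.linalg.norm(p-cn).round(4))
cv2.imwrite("pics/ah.png",cv2.resize(w["image"][290:400,0:140],None,fx=5,fy=5))
t=ctrl.snapshot("top"); cv2.imwrite("pics/ah_top.png",t["image"])
E
```

```text
bash:  2034 Killed                     python3 - <<'E'
from h import *
s=ctrl.state(); r=R.from_quat(s["tool_rot"]).as_matrix(); Rt=np.c_[r[:,2],r[:,1],-r[:,0]]
w=ctrl.snapshot("wrist"); P=pts(w,(w["range_z"]>0)&(w["range_z"]<0.6))
# refine tilt: fit white-floor plane
h=cv2.cvtColor(w["image"],cv2.COLOR_BGR2HSV); m=np.zeros((400,640),bool); m[200:320,10:200]=True; m&=(h[...,1]<60)
q=pts(w,m&(w["range_z"]>0)&(w["range_z"]<.6)); c=q.mean(0); n=np.linalg.svd(q-c)[2][2]; n*=np.sign(n[2])
print("floor normal",n.round(3),"tool-z",Rt[:,2].round(3),"tilt",np.degrees(np.arccos(n[2])),"rms",((q-c)@n).std())
z=n; x=Rt[:,0]-n*(Rt[:,0]@n); x/=np.linalg.norm(x); y=np.cross(z,x); F=np.c_[x,y,z]
print("angle of x,y to vert",np.degrees(np.arccos([x[2],y[2]])))
# origin: wall gripped centre x=0.114,floor z=.006; y from +y wall (inner 83): use px of inner corner (308,151) top of walls z=.05
o0=c-F@np.array([0,0,.006])
T=w["world_to_cam"]; cam=-T[:3,:3].T@T[:3,3]
def hit(u,v,hz):
    d=np.array([(u-w["cx"])/w["fx"],(v-w["cy"])/w["fy"],1])@T[:3,:3]
    cl=(cam-o0)@F; dl=d@F; return cl+dl*(hz-cl[2])/dl[2]
k=hit(308,151,.05); off=k-np.array([.108,.083,.05]); print("check outer corner (337,121)",(hit(337,121,.05)-off).round(4))
cn=np.array([-.108,-.083,.006])
for u,v in((40,378),(6,382),(8,350),(2,322)):
    p=hit(u,v,.016)-off; p[2]=.011; print((u,v),p.round(4),"dist",np.linalg.norm(p-cn).round(4))
cv2.imwrite("pics/ah.png",cv2.resize(w["image"][290:400,0:140],None,fx=5,fy=5))
t=ctrl.snapshot("top"); cv2.imwrite("pics/ah_top.png",t["image"])
E
```

SVD with full U ran out of memory; use the covariance instead.

```bash
cat > nuts.py <<'E'
from h import *
s=st(); r=R.from_quat(s["tool_rot"]).as_matrix(); Rt=np.c_[r[:,2],r[:,1],-r[:,0]]
w=ctrl.snapshot("wrist")
h=cv2.cvtColor(w["image"],cv2.COLOR_BGR2HSV); m=np.zeros((400,640),bool); m[200:310,10:200]=True; m&=(h[...,1]<60)
q=pts(w,m&(w["range_z"]>0)&(w["range_z"]<.6)); c=q.mean(0); n=np.linalg.eigh(np.cov((q-c).T))[1][:,0]; n*=np.sign(n[2])
print("floor normal",n.round(3),"tool-z",Rt[:,2].round(3),"tilt",np.degrees(np.arccos(n[2])),"rms",((q-c)@n).std())
z=n; x=Rt[:,0]-n*(Rt[:,0]@n); x/=np.linalg.norm(x); y=np.cross(z,x); F=np.c_[x,y,z]
print("angle of x,y to vert",np.degrees(np.arccos([x[2],y[2]])))
o0=c-F@np.array([0,0,.006])
T=w["world_to_cam"]; cam=-T[:3,:3].T@T[:3,3]
def hit(u,v,hz):
    d=np.array([(u-w["cx"])/w["fx"],(v-w["cy"])/w["fy"],1])@T[:3,:3]
    cl=(cam-o0)@F; dl=d@F; return cl+dl*(hz-cl[2])/dl[2]
k=hit(308,151,.05); off=k-np.array([.108,.083,.05]); print("check outer corner (337,121)",(hit(337,121,.05)-off).round(4))
cn=np.array([-.108,-.083,.006])
for u,v in((40,378),(6,382),(8,350),(2,322)):
    p=hit(u,v,.016)-off; p[2]=.011; print((u,v),p.round(4),"dist",np.linalg.norm(p-cn).round(4))
cv2.imwrite("pics/ah.png",cv2.resize(w["image"][290:400,0:140],None,fx=5,fy=5))
t=ctrl.snapshot("top"); cv2.imwrite("pics/ah_top.png",t["image"])
E
python3 nuts.py
```

```text
t 28.25 p [0.7606 0.1789 0.3671] x [ 0.536  0.13  -0.834] z [ 0.803 -0.386  0.455] F [ 0.1 -0.1 -4.8] op 0.125 q [0.229 0.127 0.311 1.171 0.005 2.163]
floor normal [-0.537 -0.1    0.838] tool-z [-0.536 -0.13   0.834] tilt 33.09167101652009 rms 0.0005764031322368377
angle of x,y to vert [62.33321037 73.3086323 ]
check outer corner (337,121) [0.1193 0.0945 0.05  ]
(40, 378) [-0.0719 -0.0694  0.011 ] dist 0.0389
(6, 382) [-0.0956 -0.0731  0.011 ] dist 0.0167
(8, 350) [-0.0863 -0.047   0.011 ] dist 0.0423
(2, 322) [-0.0837 -0.0259  0.011 ] dist 0.0623
```

View pics/ah.png

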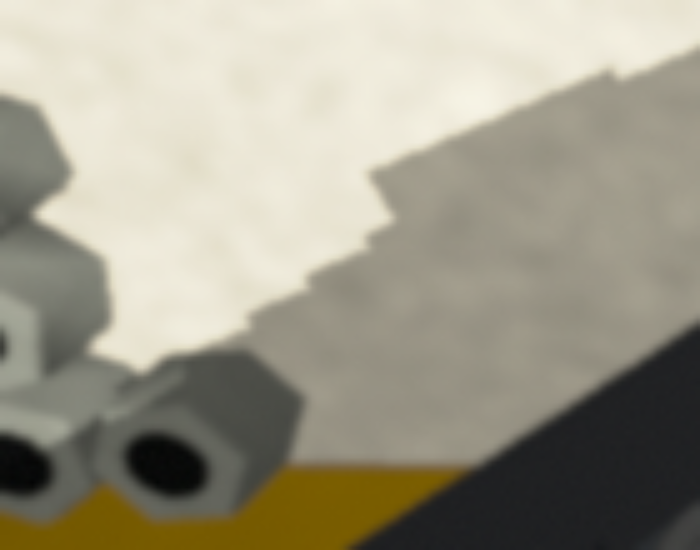

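View pics/ah_top.png

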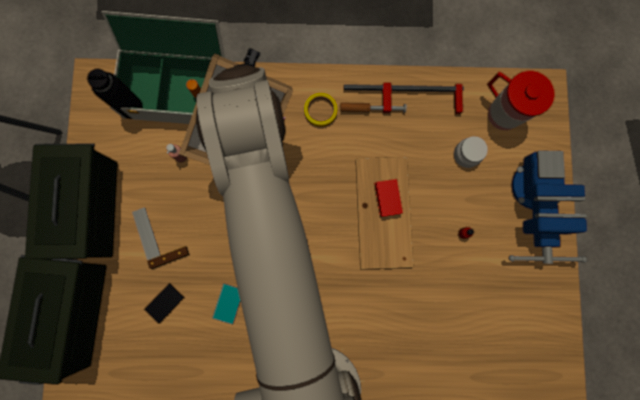

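```bash
python3 - <<'E'
from h import *
st(); print(ctrl.sign_off()); st()
E
```

```text
t 28.35 p [0.7605 0.1789 0.3669] x [ 0.535  0.13  -0.835] z [ 0.803 -0.386  0.455] F [ 0.  -0.5 -6.1] op 0.129 q [0.229 0.127 0.311 1.171 0.005 2.163]
the job is handed in; nothing more can be done
None
the job is handed in; nothing more can be done
```

Both blanks are on the pile, and I handed the job in at about 28 s with the tote held tipped in the air and all four nuts in the yellow corner.

**How the tote was tipped:** I pinched the +x wall, lifted it, and pushed the arm past its reach so that the tool leaned outward. The moves alone cannot tilt the tool. I then carried the tote back over the bench.

**Last checks before hand-in:**
- **Tilt:** about 33°, with the +x side raised 28° and the +y side 17°.
- **Nuts:** all four in the yellow corner, roughly 17, 39, 42 and 62 mm from it. The two farthest were only partly in the wrist picture, so those distances are rougher.
- **Pile:** the top blank lies within about 2–3 mm and under 1° of blank 2 as first measured. Blank 4, the layer below it, was measured within about 2 mm when I set it down. After that I only saw its edge, which looked aligned.
- **Grip:** the tote hung steady, with 5–6 N on the wrist.
- **Other things:** in the last top picture none looked moved, but I did not measure them.

**Disagreement:** the top and wrist cameras differed by a few millimetres on the tote blanks, so I centred those grasps using the wrist camera close up. No check failed.

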